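Clear the instrument maker's bench after gluing

TASK

Put away what is lying about after the glue-up: lay both G-clamps flat in the clamp tray, neither on top of the other; lay the sanding block flat in the wide bay and the oilstone flat in the narrow bay of the low abrasives tray; and stand the glue bottle upright in the well of its stand. The stone and the glass bottle are brittle, so set them down rather than dropping them, never let the bottle tip over, and leave the chisel and the brush where they lie.

Things in the scene. Friction and masses are not known exactly. Their poses are not given: they have to be found in the camera images.
- clamp_a: Blue G-clamp lying flat, 112 (x) x 72 (y) x 18 mm, 0.34 kg. Origin: underside, middle of that footprint; z up, x along the steel screw towards its cross handle. Spine (back of the C): 18 mm wide, x -56 to +30, centred on y = -27 mm; grip it at x = -13, y = -27, closing along y, one finger in the throat (35 mm free; screw at y = +22). Jaws run from both spine ends to y = +30 mm.
- clamp_b: The second G-clamp, the same as clamp_a in size, origin and axes; the two are interchangeable.
- glue_bottle: Small round amber glass glue bottle with black cap, standing upright: body 44 mm in diameter up to 45 mm above its underside, then shoulder and neck, 85 mm tall in all. Origin: centre of the underside, z up. 0.14 kg.
- sanding_block: Sanding block: cork block wrapped in grey abrasive paper, 80 (along x) x 46 (y) x 32 mm (z), brown cork showing on top. Origin: centre of the underside. 0.09 kg.
- oilstone: Oilstone: narrow plain dark grey-brown sharpening stone, 100 (along x) x 26 (y) x 24 mm (z). Origin: centre of the underside. 0.16 kg.
- clamp_tray: Fixed open plywood tray for clamps, the largest: outside 152 (x) x 212 (y) x 30 mm high, walls and floor 6 mm thick, 140 x 200 mm inside: room for two clamps side by side, screws along the tray's x, each keeping to its half. Origin: centre of the underside, z up.
- abrasives_tray: Fixed low tray of pale wood, 141 (x) x 134 (y) mm, floor 5 mm thick, with two bays 125 mm long (x) parted by a 6 mm rib. Wide bay: 72 mm, middle at y = +23 mm; narrow bay: 40 mm, middle at y = -39 mm. Rims and rib rise only 8 mm above the floor (13 mm above the bench): fingers pass over them. Origin: centre of the underside, z up.
- bottle_stand: Fixed square wooden block 92 x 92 x 30 mm with a round well in its top, 58 mm in diameter and 22 mm deep (well floor 8 mm above the block's underside): the stand that keeps the glue bottle from being knocked over. Origin: centre of the underside, below the middle of the well, z up.
- chisel: Bystander, to be left alone: bench chisel with turned dark wooden handle, 206 mm long, lying on the bench along its x, blade to +x; up to 27 mm high. Origin: on the bench at the joint of handle and blade.
- brush: Bystander, to be left alone: flat brush about 180 mm long lying along its x, bristles to +x. Origin: underside, near the middle.
There are look-alikes about, which are no part of the job. What is shaped like the sanding_block but blue or turquoise is not meant.

How it is judged:
By the outcome, as a careful person would: the job done as asked, in the order asked, and still so for the second after the job is handed in, with the robot touching nothing.
It also fails if it takes over 125 s, if anything falls off the work surface, if the arm or the gripper's body presses on something with over 40 N, if the wrist force passes 120 N, or if a joint passes its speed limit or range.

ROBOT

A 6-joint arm with a two-finger parallel gripper is mounted at the origin on the work surface. World frame = base frame: x ahead of the robot, y to its left, z up, the work surface at z = 0. Lengths are in mm, angles in degrees, forces in N, time in s.
With the tool pointing down it reaches from about 300 to 850 mm from the base axis. Payload 4.2 kg.
Tool frame: the origin (TCP) lies midway between the tips of the shut fingers; the grasp point (between the pads) lies 19 mm behind it; x points along the fingers, y is the direction in which the jaws open and shut, and the axes are right-handed (so a half turn about x gives the same grasp; the last joint's range is limited). The gripper opens to 91 mm and grips with 3 to 60 N. Pads are 32 mm wide; open, the fingers measure 118 mm over their backs; the gripper's body (76 mm by 178 mm) begins 60 mm behind the grasp point.
Start: joints at [-74.198, 18.312, 89.639, -0, 72.044, -1.146], TCP at [167.619, -550.043, 213.976] pointing down, gripper open.
Joint ranges: [-177.97, 177.97], [-48.28, 115.42], [12.27, 149.76], [-77.06, 257.06], [2.81, 150.46], [-146.56, 146.56]. Speed limits (degrees/s): [147.25, 147.25, 180, 180, 180, 180].

INTERFACE

Orientations are given as [roll, pitch, yaw] about the fixed x, y, z axes, in that order (R = Rz(yaw) Ry(pitch) Rx(roll)).
In Python, from workcell import * gives the robot as it stands.
- The arm moves only by the shell command python3 -m handwheel 'ROWS' [FORCE]. ROWS is a JSON object of lists of equal length, an entry for each row: "gripper": the closure, from 0 (fully open) to 1 (shut); "offset": the shift along the tool's x, y, z in mm, a list of three; "rot": the turn, a rotation vector about the tool's x, y, z in degrees, a list of three. A call has 1 to 5 rows; each row is the pose to reach, as a shift and turn from the pose commanded when the call began, along the tool's axes at that moment; what a row does not reach only later rows make up. A row lasts 1/12 s, in which the tool goes at most 41.7 mm and 7.16 degrees, less where a joint would pass 70% of its speed; a pose out of reach is approached as far as the arm can. A call with a gripper value outside its range is refused whole. The fingers move at their own pace and stop on an object; FORCE is the grip in N (left out, the last holds). Time passes only in rows, so rows that repeat a pose let the fingers close. It gives the time, the measured TCP pose, the force and the opening at its end, in the units of the state.
- state(): the state, without advancing time (a new reading comes with each control period).
- grab_frame(name): name is "scene" or "top"; returns the picture (384x512x3 uint8, red, green, blue); there is no depth.
- camera_params(name): a dict with "fx", "fy", "cx", "cy" (pixels), "k1" (the pictures are not rectified: a ray, as slopes to the right and down, at radius r is drawn at 1 + k1 r^2 times it, then the intrinsics apply), "position" and "attitude" of the camera in the world. Camera axes: x right, y up, looking along -z (the intrinsics and any distortion apply to the point x, -y, -z); pixel columns grow to the right and rows downward; lengths in mm; the calibration is good to about 2 mm. A picture is of the moment at which its call begins. camera_params takes no time and is no camera call.
- job_done(): hands the job in, once; it reports no verdict.
The state is a dict: "time_s": time; "qpos": joint angles; "qvel": joint speeds; "effort": joint torques, N m; "ee_pos": TCP position; "ee_rot": TCP orientation; "force": force on the tool from outside, world axes, zero at the start; "torque": the same for the moment, N m; "gripper_width": finger opening in mm.
Only numpy, scipy, OpenCV 4.12 (cv2) and the standard library are available. Lean on these libraries where they do the work, as an engineer would, in place of code of your own. Each camera call takes 0.05 s, during which the arm holds its last target.

## Working session

There is one attempt and no reset: what is moved stays moved. The work goes in short steps, Python scripts to look and compute and a shell command to move; the robot and the scene stay as the last step left them, time stands still between calls to the robot, and variables do not carry over. Pictures are saved under pics/ and viewed, and the job is handed in when it is done.

```bash
ls; mkdir -p pics
python3 - <<'E'
from workcell import *
import cv2
for n in ("scene","top"):
    f=grab_frame(n); cv2.imwrite(f"pics/{n}0.png",f[:,:,::-1]); print(n,camera_params(n))
print(state())
E
```

```text
pics
scene {'fx': 413.378514989807, 'fy': 413.378514989807, 'cx': 254.60932367197034, 'cy': 191.91891235616808, 'k1': 0.01789096459139516, 'position': array([1213.00678959, -422.91472408,  636.53542197]), 'attitude': array([55.86764054, -0.29564791, 60.38052424])}
top {'fx': 366.68361895616266, 'fy': 366.68361895616266, 'cx': 253.77300374945557, 'cy': 186.2425921156017, 'k1': -0.07549000077732583, 'position': array([ 358.95451971,   -2.18112972, 1078.95801221]), 'attitude': array([  5.03468619,   0.34723258, -88.63353494])}
{'time_s': 0.1, 'qpos': array([-7.41975071e+01,  1.83470813e+01,  8.97001694e+01,  4.57693561e-04,
        7.20444591e+01, -1.14703256e+00]), 'qvel': array([ 0.04190757, -0.16014229, -0.11480998, -0.08657547, -0.05081148,
        0.04129607]), 'effort': array([-7.08215430e-04, -4.13333738e+01, -2.32510722e+01,  7.29060872e-02,
        4.22059244e-02, -5.14001795e-05]), 'ee_pos': array([ 167.49571255, -549.58024438,  213.20824732]), 'ee_rot': array([-91.41890705,  89.90828918, 105.53047699]), 'force': array([0.42649838, 0.38786674, 0.18714569]), 'torque': array([-0.01377408,  0.03245439,  0.04890099]), 'gripper_width': 91.61276494789095}
```

View pics/scene0.png

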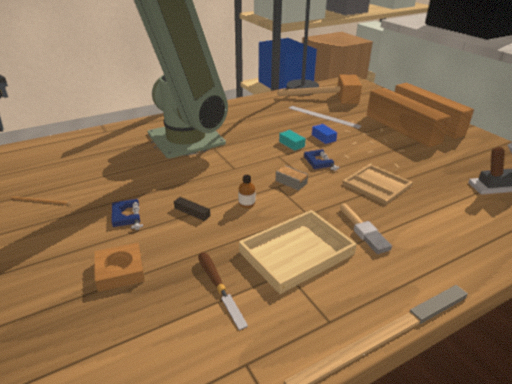

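View pics/top0.png

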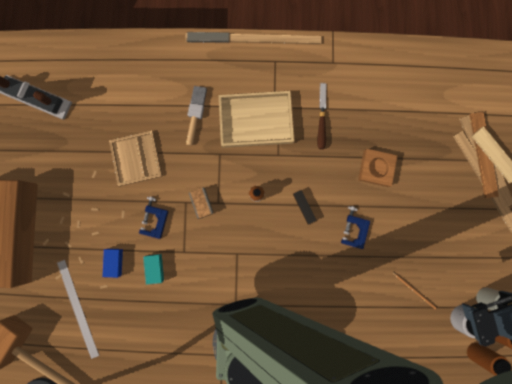

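The top picture shows clamps at about (152,217) and (355,228), the sanding block at (202,203), the oilstone at (305,206) and the bottle at (257,192). The clamp tray is at (257,118), the abrasives tray at (136,158) and the stand at (379,167). Next I'll enlarge each of them.

```bash
cat > h.py <<'E'
import numpy as np, cv2
from workcell import *
from scipy.spatial.transform import Rotation as R
def cam(n):
    p=camera_params(n); return p,R.from_euler('xyz',p['attitude'],degrees=True).as_matrix()
def px2w(n,u,v,z):
    p,M=cam(n); d=np.array([(u-p['cx'])/p['fx'],(v-p['cy'])/p['fy']]); s=d.copy()
    for _ in range(20): s=d/(1+p['k1']*(s@s))
    r=M@np.array([s[0],-s[1],-1]); t=(z-p['position'][2])/r[2]
    return p['position']+t*r
def w2px(n,P):
    p,M=cam(n); c=(np.atleast_2d(P)-p['position'])@M
    s=np.c_[c[:,0],-c[:,1]]/(-c[:,2:3]); s=s*(1+p['k1']*(s**2).sum(1,keepdims=True))
    return np.c_[s[:,0]*p['fx']+p['cx'],s[:,1]*p['fy']+p['cy']]
def crop(f,x0,y0,w,h,k,grid=10):
    c=cv2.resize(f[y0:y0+h,x0:x0+w,::-1],None,fx=k,fy=k,interpolation=cv2.INTER_CUBIC).copy()
    for x in range((x0+grid-1)//grid*grid,x0+w,grid):
        cv2.line(c,((x-x0)*k,0),((x-x0)*k,6),(255,255,255),1); cv2.putText(c,str(x),((x-x0)*k,16),0,.35,(255,255,255),1)
    for y in range((y0+grid-1)//grid*grid,y0+h,grid):
        cv2.line(c,(0,(y-y0)*k),(6,(y-y0)*k),(255,255,255),1); cv2.putText(c,str(y),(8,(y-y0)*k+4),0,.35,(255,255,255),1)
    return c
E
python3 - <<'E'
from h import *
f=cv2.imread('pics/top0.png')[:,:,::-1]
for i,(x,y,w,h,k) in enumerate([(100,120,130,95,6),(120,170,130,95,6),(240,170,140,95,5),(190,75,150,110,5),(340,130,80,70,8)]):
    cv2.imwrite(f'pics/c{i}.png',crop(f,x,y,w,h,k))
E
```

```text
(no output)
```

View pics/c0.png

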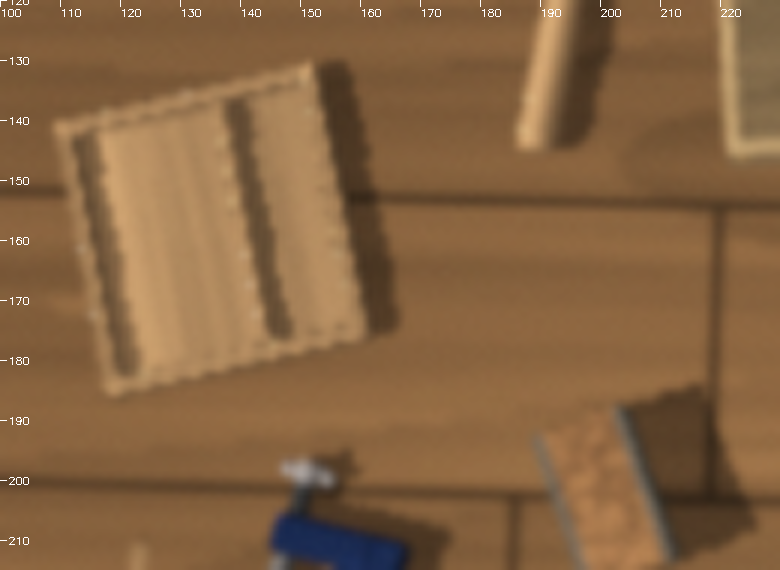

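View pics/c1.png

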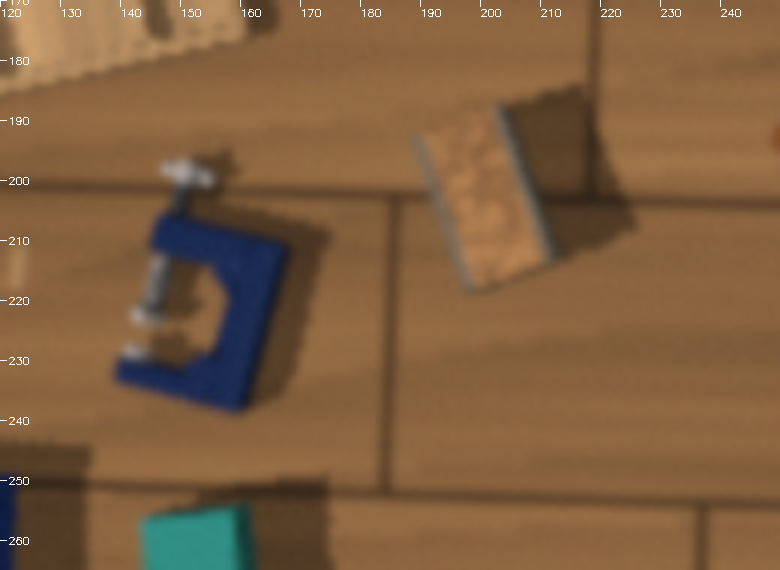

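View pics/c2.png

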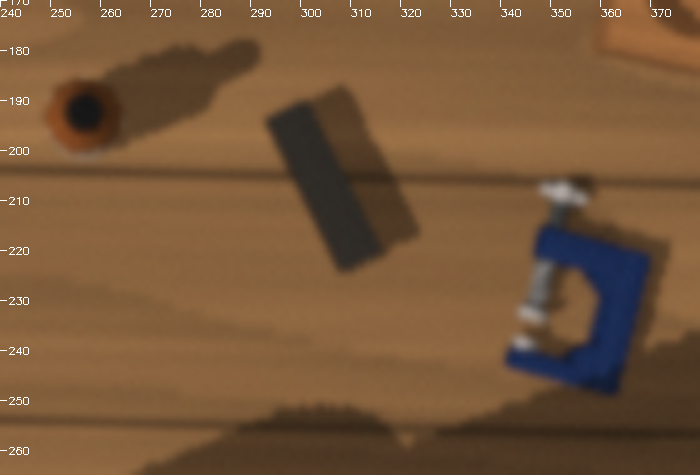

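View pics/c3.png

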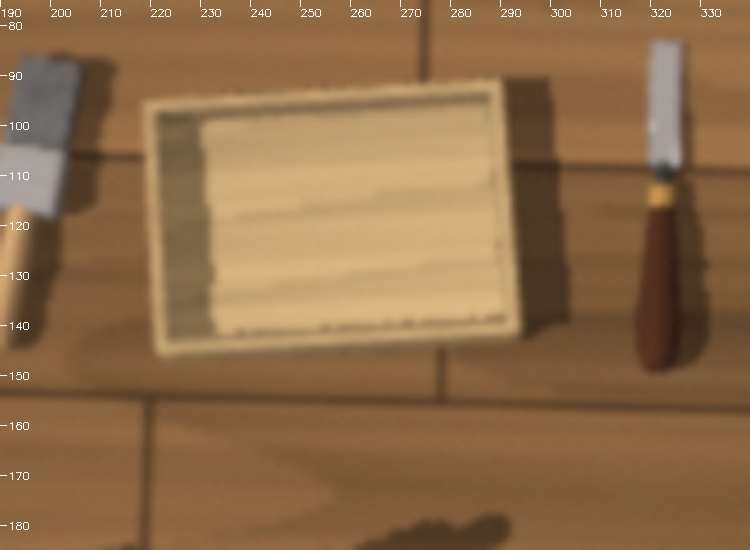

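View pics/c4.png

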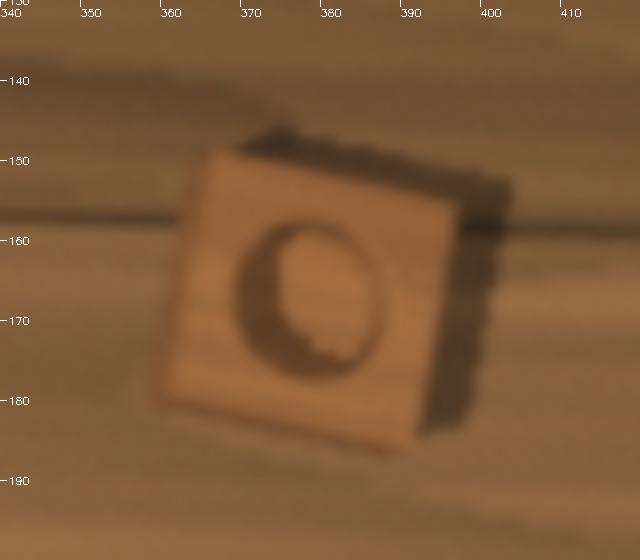

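```bash
cat > fit.py <<'E'
from h import *
from scipy.optimize import least_squares
def rect(a,b,c,d,z): return [(b,d,z),(b,c,z),(a,c,z),(a,d,z)]  # image TL,TR,BR,BL (x up, y left)
O={
'clamp_a':([(30,30,18),(30,-36,18),(-56,-36,18),(-56,30,18)],[(145,205),(167.5,211.5),(160,238.5),(138.5,233)]),
'clamp_b':([(30,30,18),(30,-36,18),(-56,-36,18),(-56,30,18)],[(347,214.5),(369,221),(361.5,248.5),(340.5,243)]),
'sand':(rect(-40,40,-23,23,32),[(187.5,193),(202.5,187.5),(212,213),(197,218.5)]),
'stone':(rect(-50,50,-13,13,24),[(292.5,194),(302,190),(316,219.5),(307,224.5)]),
'ctray':(rect(-76,76,-106,106,30),[(218,95),(289.5,91),(294,141.5),(221,145.5)]),
'atray':(rect(-70.5,70.5,-67,67,13),[(109,140.5),(152,130.5),(161,176),(118,185.5)]),
'stand':(rect(-46,46,-46,46,30),[(366,149),(397,155.5),(392,185),(361,179)]),
}
def P(m,q):
    a=np.radians(q[2]); m=np.array(m,float); c,s=np.cos(a),np.sin(a)
    return np.c_[q[0]+c*m[:,0]-s*m[:,1],q[1]+s*m[:,0]+c*m[:,1],m[:,2]]
if __name__=='__main__':
    for k,(m,u) in O.items():
        u=np.array(u)-.45
        x0=px2w('top',*u.mean(0),20)
        r=least_squares(lambda q:(w2px('top',P(m,q))-u).ravel(),[x0[0],x0[1],0])
        print(k,r.x.round(1),'res',r.fun.round(1), np.hypot(*r.x[:2]).round())
    print('bottle cap',px2w('top',256.9-.45,192.3-.45,85),'well',px2w('top',378.5-.45,167.3-.45,30))
E
python3 fit.py
python3 - <<'E'
from h import *
f=cv2.imread('pics/scene0.png')[:,:,::-1]
for i,(x,y,w,h,k) in enumerate([(90,160,180,130,4),(230,120,190,150,4)]):
    cv2.imwrite(f'pics/s{i}.png',crop(f,x,y,w,h,k))
E
```

```text
clamp_a [355.9 298.8 -12.5] res [ 0.7 -0.2 -0.1 -1.2 -0.2  0.7 -0.4  0.6] 465.0
clamp_b [ 341.8 -286.6  -14.1] res [ 0.2 -0.2  0.1 -0.7  0.3  0.7 -0.6  0.2] 446.0
sand [400.6 161.2  22.3] res [-0.  -0.2 -0.1 -0.4  0.1  0.2  0.   0.4] 432.0
stone [ 396.6 -139.2   26.4] res [ 0.3 -0.9 -1.1 -0.7 -0.1  1.3  0.8  0.2] 420.0
ctray [653.2   7.1   4.9] res [ 0.2  0.2  0.3 -0.1 -0.4 -0.3 -0.2  0.2] 653.0
atray [530.1 363.1  14.2] res [-0.  -0.2  0.2 -0.3  0.3 -0.1 -0.5  0.5] 642.0
stand [ 516.9 -355.   -10. ] res [ 0.3 -0.4 -0.1 -0.6 -0.1  0.6 -0.   0.4] 627.0
bottle cap [431.23082799  -1.70846772  85.        ] well [ 516.1585763  -353.28387023   30.        ]
```

View pics/s0.png

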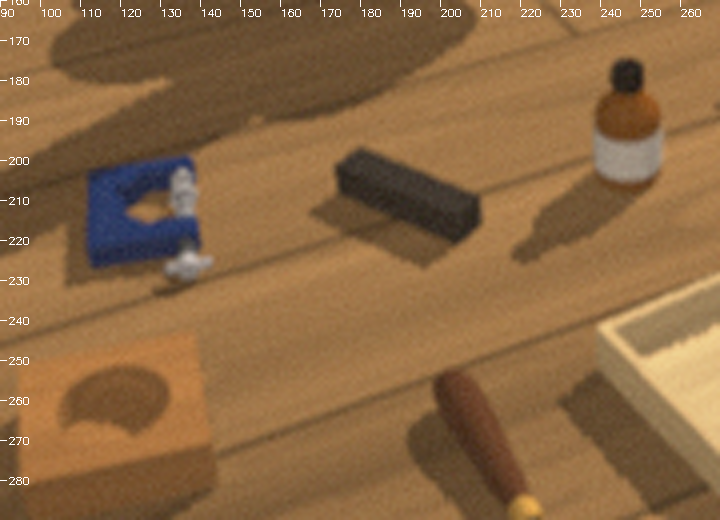

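View pics/s1.png

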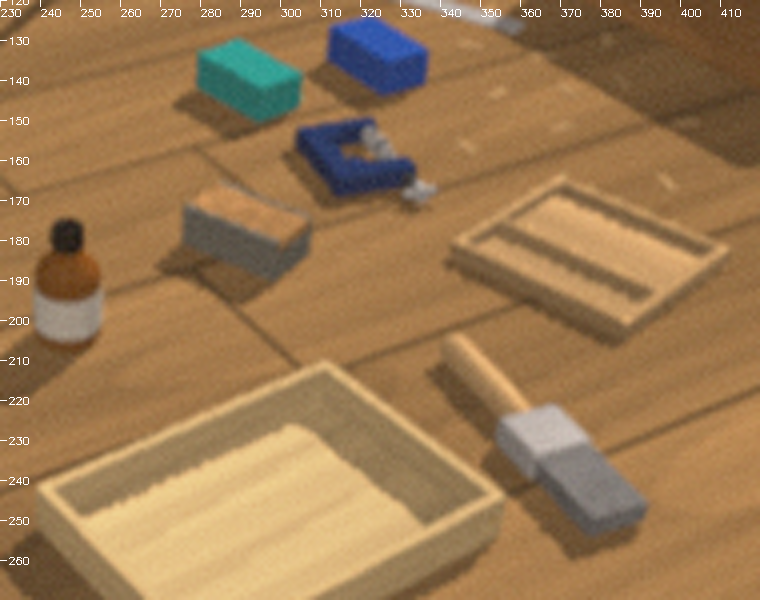

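```bash
cat > ov.py <<'E'
from fit import *
Q={'clamp_a':(355.9,298.8,-12.5),'clamp_b':(341.8,-286.6,-14.1),'sand':(400.6,161.2,22.3),'stone':(396.6,-139.2,26.4),'ctray':(653.2,7.1,4.9),'atray':(530.1,363.1,14.2),'stand':(516.5,-354.2,-10)}
def ov(f,n,Q,x,y,w,h,k,out):
    c=crop(f,x,y,w,h,k)
    def poly(p,col):
        u=(w2px(n,p)-[x,y]+.5)*k
        cv2.polylines(c,[np.int32(u*8)],True,col,1,cv2.LINE_AA,3)
    for key,q in Q.items():
        m=np.array(O[key][0],float); poly(P(m,q),(0,255,0)); m0=m.copy(); m0[:,2]=0; poly(P(m0,q),(0,255,255))
    t=np.linspace(0,6.28,40)
    for r,z in((22,45),(22,0),(9,85)): poly(np.c_[431.2+r*np.cos(t),-1.7+r*np.sin(t),0*t+z],(255,0,255))
    sx,sy,_=Q['stand']; poly(np.c_[sx+29*np.cos(t),sy+29*np.sin(t),0*t+30],(255,0,255))
    cv2.imwrite(out,c)
if __name__=='__main__':
    f=cv2.imread('pics/scene0.png')[:,:,::-1]
    ov(f,'scene',Q,90,160,180,130,4,'pics/o0.png'); ov(f,'scene',Q,230,120,190,150,4,'pics/o1.png')
    f=cv2.imread('pics/top0.png')[:,:,::-1]
    ov(f,'top',Q,240,140,160,115,5,'pics/o2.png'); ov(f,'top',Q,100,120,130,120,5,'pics/o3.png')
E
python3 ov.py
```

```text
(no output)
```

View pics/o0.png

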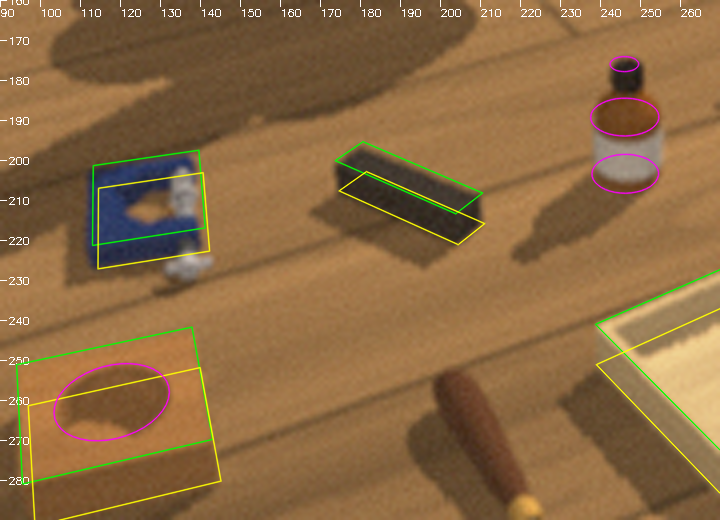

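View pics/o1.png

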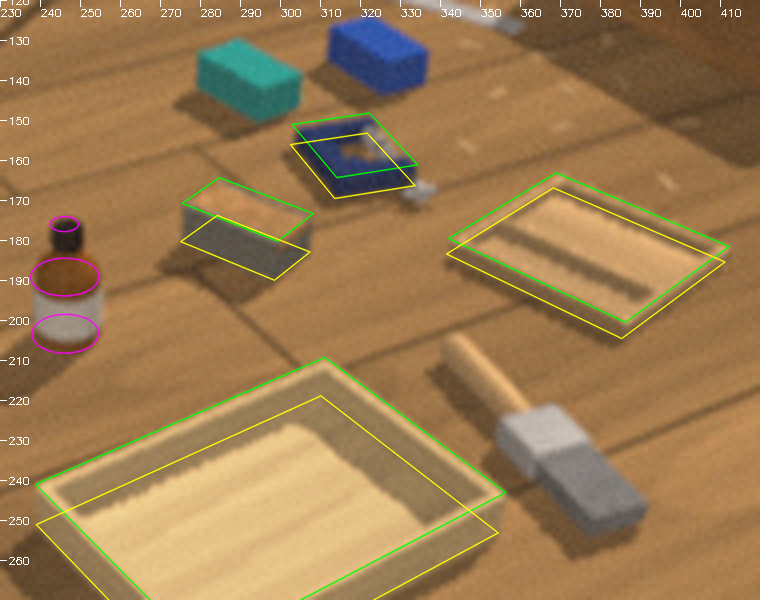

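View pics/o2.png

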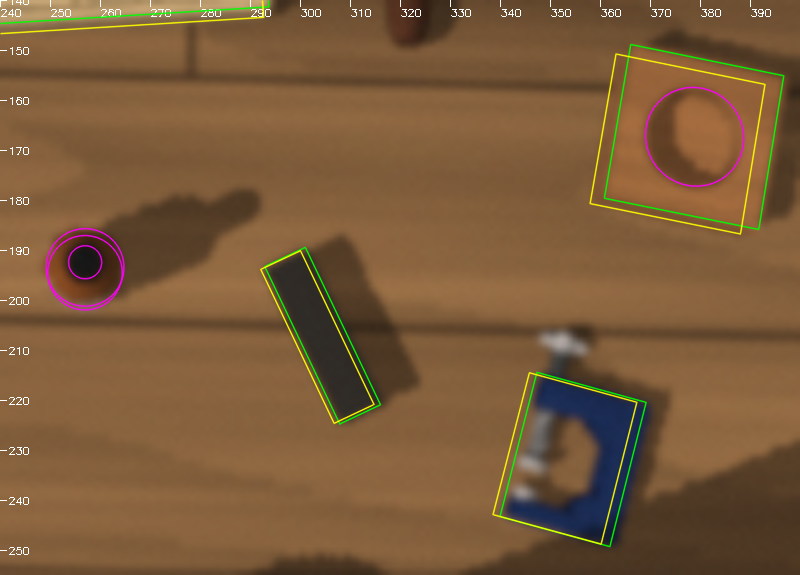

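View pics/o3.png

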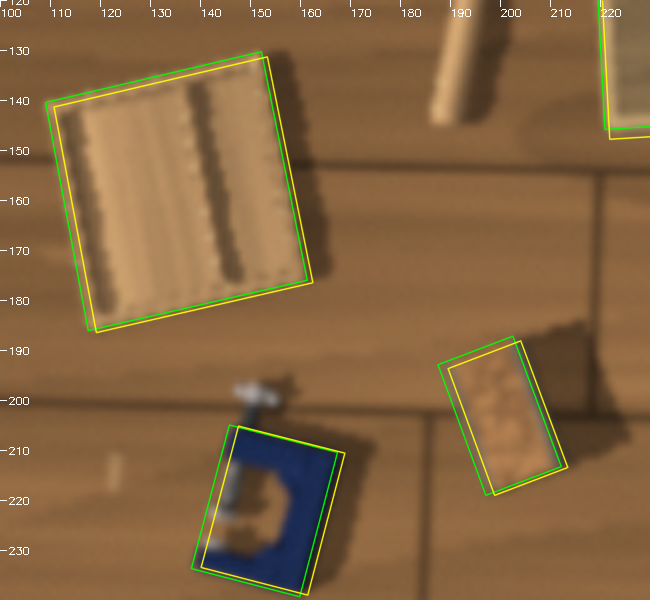

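```bash
cat > go.py <<'E'
import sys
from h import *
# go.py x y z jaw(deg, direction of tool y in world) -> total offset and rot in tool axes
s=state(); M=R.from_euler('xyz',s['ee_rot'],degrees=True).as_matrix()
jaw=np.degrees(np.arctan2(M[1,1],M[0,1]))
print('t',round(s['time_s'],2),'ee',s['ee_pos'].round(1),'jaw',round(jaw,2),'toolx',M[:,0].round(3),'w',round(s['gripper_width'],1),'F',s['force'].round(1),'q',s['qpos'].round(0))
if len(sys.argv)>3:
    t=np.array([float(a) for a in sys.argv[1:4]]); d=t-s['ee_pos']
    print('dist',np.linalg.norm(d).round(1),'offset',(M.T@d).round(1))
    if len(sys.argv)>4:
        j=np.radians(float(sys.argv[5-1]))
        best=None
        for sg in (1,-1):
            y=sg*np.array([np.cos(j),np.sin(j),0]); x=np.array([0,0,-1.]); T=np.c_[x,y,np.cross(x,y)]
            rv=np.degrees(R.from_matrix(M.T@T).as_rotvec())
            print('rot',rv.round(1))
E
python3 - <<'E'
import sys; sys.path.insert(0,'.')
from fit import *
def pt(q,x,y): return P([(x,y,0)],q)[0].round(1)
a=(355.9,298.8,-12.5); b=(341.8,-286.6,-14.1)
print('grip',pt(a,-13,-27),pt(b,-13,-27))
T=(653.2,7.1,4.9)
print('place',pt(T,-13,52-27),pt(T,-13,-41-27))
A=(530.1,363.1,14.2); print(pt(A,0,25),pt(A,0,-39))
E
python3 go.py 400 -200 160 77.5
```

```text
grip [337.4 275.3   0. ] [ 322.6 -309.6    0. ]
place [638.1  30.9   0. ] [646.1 -61.8   0. ]
[524.  387.3   0. ] [539.7 325.3   0. ]
t 0.1 ee [ 167.5 -549.6  213.2] jaw -73.05 toolx [-0.     0.002 -1.   ] w 91.6 F [0.4 0.4 0.2] q [-74.  18.  90.   0.  72.  -1.]
dist 423.2 offset [  53.6 -266.5 -324.3]
rot [-1.506e+02 -1.000e-01  0.000e+00]
rot [29.4  0.   0.1]
```

```bash
python3 -m handwheel '{"gripper":[0,0.2,0.4,0.56,0.56],"offset":[[4,-20,-24],[9,-45,-55],[14,-70,-86],[19,-95,-117],[24,-121,-148]],"rot":[[-7,0,0],[-14,0,0],[-21,0,0],[-28,0,0],[-35,0,0]]}' 40; python3 go.py 420 0 160 77.5
```

```text
time_s: 0.52
ee_pos: [274.4, -389.5, 189.4]
ee_rot: [-125.0, 90.0, 107.2]
force: [0.3, 1.3, 0.3]
gripper_width: 67.4
t 0.52 ee [ 274.4 -389.5  189.4] jaw -37.76 toolx [-0.  0. -1.] w 67.4 F [0.3 1.3 0.3] q [-56.  11. 104.   0.  65. -18.]
dist 416.9 offset [  29.5 -123.4 -397.1]
rot [-115.3   -0.    -0. ]
rot [64.7 -0.   0. ]
```

```bash
python3 -m handwheel '{"gripper":[0.56,0.56,0.56,0.56,0.56],"offset":[[3,-11,-37],[6,-22,-75],[8,-34,-112],[10,-45,-149],[12,-57,-187]],"rot":[[-7,0,0],[-14,0,0],[-21,0,0],[-28,0,0],[-35,0,0]]}' ; python3 go.py 420 0 160 77.5
```

```text
time_s: 0.93
ee_pos: [344.4, -207.0, 177.7]
ee_rot: [-54.7, 90.0, -147.5]
force: [0.5, 0.0, 0.2]
gripper_width: 40.3
t 0.93 ee [ 344.4 -207.   177.7] jaw -2.74 toolx [-0. -0. -1.] w 40.3 F [0.5 0.  0.2] q [-33.   4. 114.  -0.  62. -30.]
dist 221.1 offset [  17.7   65.7 -210.4]
rot [-80.2  -0.    0. ]
rot [99.8  0.   0. ]
```

```bash
python3 -m handwheel '{"gripper":[0.56,0.56,0.56,0.56,0.56],"offset":[[3,12,-39],[6,24,-78],[9,37,-117],[12,50,-156],[15,62,-195]],"rot":[[-7,0,0],[-14,0,0],[-21,0,0],[-28,0,0],[-35,0,0]]}' ; python3 go.py 337.4 275.3 160 77.5
```

```text
time_s: 1.35
ee_pos: [416.7, -15.3, 162.8]
ee_rot: [10.7, 90.0, -47.0]
force: [1.3, -0.8, -0.8]
gripper_width: 39.9
t 1.35 ee [416.7 -15.3 162.8] jaw 32.31 toolx [ 0. -0. -1.] w 39.9 F [ 1.3 -0.8 -0.8] q [ -4.   7. 113.  -0.  60. -36.]
dist 301.2 offset [   2.7   88.2 -288. ]
rot [-45.2   0.    0. ]
rot [134.8   0.   -0. ]
```

```bash
python3 -m handwheel '{"gripper":[0.56,0.56,0.56,0.56,0.56],"offset":[[0,12,-38],[0,23,-77],[0,35,-116],[0,47,-154],[0,59,-192]],"rot":[[-7,0,0],[-14,0,0],[-21,0,0],[-28,0,0],[-35,0,0]]}' ; python3 go.py 337.4 275.3 70 77.5
```

```text
time_s: 1.77
ee_pos: [363.9, 178.4, 162.8]
ee_rot: [-93.3, 90.0, -116.0]
force: [0.3, -0.4, -0.3]
gripper_width: 40.2
t 1.77 ee [363.9 178.4 162.8] jaw 67.3 toolx [-0. -0. -1.] w 40.2 F [ 0.3 -0.4 -0.3] q [ 24.   6. 115.  -0.  60. -43.]
dist 136.8 offset [ 92.8  79.2 -61.8]
rot [-10.2  -0.    0. ]
rot [169.8   0.    0. ]
```

```bash
python3 -m handwheel '{"gripper":[0.56,0.56,0.56,0.56,0.56],"offset":[[22,20,-16],[46,40,-32],[70,60,-47],[92.8,79.2,-61.8],[92.8,79.2,-61.8]],"rot":[[-5,0,0],[-10.2,0,0],[-10.2,0,0],[-10.2,0,0],[-10.2,0,0]]}' ; python3 go.py 337.4 275.3 4 77.5
python3 - <<'E'
from ov import *
for n,(x,y,w,h,k) in {'top':(110,170,100,90,6),'scene':(260,60,130,130,4)}.items():
    ov(grab_frame(n),n,{'clamp_a':Q['clamp_a']},x,y,w,h,k,f'pics/g1{n}.png')
E
```

```text
time_s: 2.18
ee_pos: [336.3, 275.3, 66.5]
ee_rot: [-137.5, 89.6, -150.2]
force: [0.6, -0.1, -0.7]
gripper_width: 39.8
t 2.18 ee [336.3 275.3  66.5] jaw 77.34 toolx [-0.006 -0.003 -1.   ] w 39.8 F [ 0.6 -0.1 -0.7] q [ 38.  15. 119.   0.  46. -40.]
dist 62.5 offset [62.5  0.5  1.3]
rot [-0.2 -0.3  0.3]
rot [179.8   0.4   0.4]Traceback (most recent call last):
  File "<stdin>", line 3, in <module>
  File "ov.py", line 12, in ov
    sx,sy,_=Q['stand']; poly(np.c_[sx+29*np.cos(t),sy+29*np.sin(t),0*t+30],(255,0,255))
            ~^^^^^^^^^
KeyError: 'stand'
```

```bash
sed -i "s/    sx,sy,_=Q\['stand'\];/    if 'stand' in Q: sx,sy,_=Q['stand'];/" ov.py; python3 go.py
python3 - <<'E'
from ov import *
for n,(x,y,w,h,k) in {'top':(110,170,100,90,6),'scene':(260,60,130,130,4)}.items():
    ov(grab_frame(n),n,{'clamp_a':Q['clamp_a']},x,y,w,h,k,f'pics/g1{n}.png')
E
```

```text
t 2.23 ee [337.3 274.2  68.1] jaw 77.34 toolx [-0.004 -0.003 -1.   ] w 39.9 F [-0.8  0.2 -0.1] q [ 38.  15. 119.  -0.  46. -40.]
```

View pics/g1scene.png

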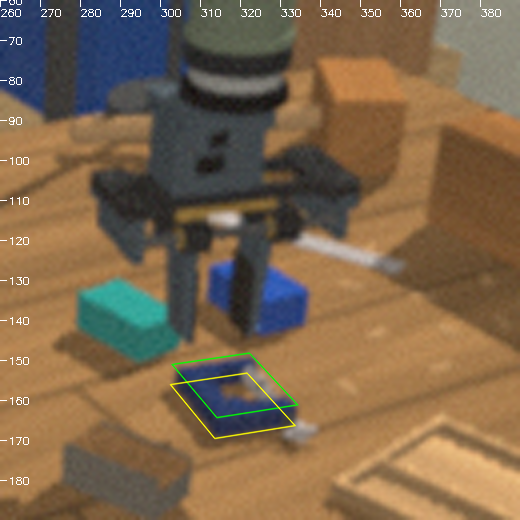

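View pics/g1top.png

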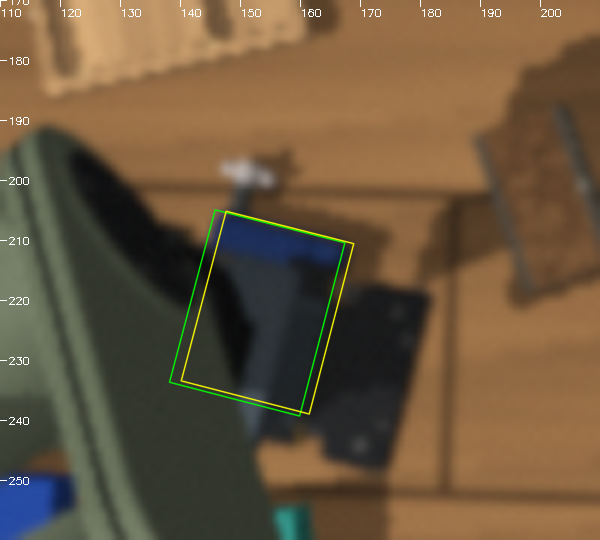

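Run:
```python
from h import *
s=state(); e=s['ee_pos']; j=np.radians(77.3); d=np.array([np.cos(j),np.sin(j),0]); n=np.array([-np.sin(j),np.cos(j),0])
for k in (-33,-20,20,33):
    for w in (-16,16): print(k,w,w2px('scene',e+k*d+w*n)+.0)
print(s['ee_pos'])
```

```text
-33 -16 [[303.69741148 145.49686325]]
-33 16 [[299.57880646 140.68882165]]
-20 -16 [[307.80690775 144.91084462]]
-20 16 [[303.6146119  140.12696494]]
20 -16 [[320.32210219 143.12529243]]
20 16 [[315.90772293 138.41458376]]
33 -16 [[324.34816269 142.5506126 ]]
33 16 [[319.86308372 137.86331111]]
[339.11124453 273.64631307  70.09563888]
```

```bash
python3 -m handwheel '{"gripper":[0.56,0.56,0.56],"offset":[[20,0,0],[38,0,0],[38,0,0]],"rot":[[0,0,0],[0,0,0],[0,0,0]]}' ; python3 go.py 339 273.8 4 77.5;python3 - <<'E'
from ov import *
for n,(x,y,w,h,k) in {'scene':(270,90,90,90,6)}.items():
    ov(grab_frame(n),n,{},x,y,w,h,k,f'pics/g2{n}.png')
print(state()['ee_pos'])
E
```

```text
time_s: 2.58
ee_pos: [338.4, 272.0, 31.0]
ee_rot: [-125.0, 89.8, -138.0]
force: [-0.0, 0.6, -0.7]
gripper_width: 40.3
t 2.58 ee [338.4 272.   31. ] jaw 77.06 toolx [-0.003 -0.002 -1.   ] w 40.3 F [-0.   0.6 -0.7] q [ 37.  18. 122.  -0.  40. -40.]
dist 27.1 offset [27.   2.   0.2]
rot [-0.4 -0.1  0.2]
rot [179.6   0.3   0.2]
[339.07095179 272.59148493  32.16065788]
```

View pics/g2scene.png

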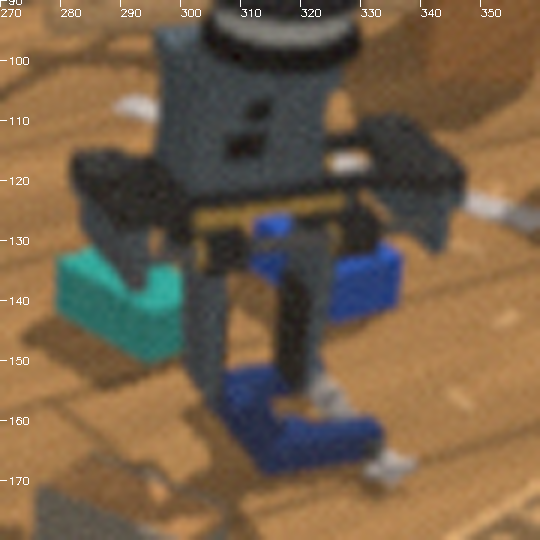

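```bash
python3 -m handwheel '{"gripper":[0.56,0.56,0.56,0.56],"offset":[[8,0.5,0],[16,0.5,0],[24,0.5,0],[28,0.5,0]],"rot":[[0,0,0],[0,0,0],[0,0,0],[0,0,0]]}' ; python3 -m handwheel '{"gripper":[0.56,0.56,0.9,0.9],"offset":[[0,0,0],[0,0,0],[0,0,0],[0,0,0]],"rot":[[0,0,0],[0,0,0],[0,0,0],[0,0,0]]}' 40;  python3 -m handwheel '{"gripper":[0.9,0.9,0.9,0.9],"offset":[[0,0,0],[0,0,0],[0,0,0],[0,0,0]],"rot":[[0,0,0],[0,0,0],[0,0,0],[0,0,0]]}' ; python3 go.py 339 274 160 77.5
```

```text
time_s: 2.97
ee_pos: [339.2, 274.0, 3.5]
ee_rot: [-117.6, 90.0, -130.4]
force: [-0.9, -0.2, 0.4]
gripper_width: 40.3
time_s: 3.3
ee_pos: [339.5, 274.5, 4.3]
ee_rot: [43.9, 90.0, 31.1]
force: [-0.0, 0.1, 0.5]
gripper_width: 29.8
time_s: 3.63
ee_pos: [339.5, 274.5, 4.3]
ee_rot: [47.2, 90.0, 34.4]
force: [-0.3, 2.4, 2.1]
gripper_width: 17.9
t 3.63 ee [339.5 274.5   4.3] jaw 77.15 toolx [ 0.  0. -1.] w 17.9 F [-0.3  2.4  2.1] q [ 37.  21. 123.  -0.  36. -40.]
dist 155.7 offset [-155.7   -0.6   -0.3]
rot [-0.4  0.  -0. ]
rot [179.6  -0.   -0. ]
```

```bash
python3 -m handwheel '{"gripper":[0.9,0.9,0.9,0.9,0.9],"offset":[[-6,0,0],[-25,0,0],[-55,0,0],[-85,0,0],[-115,0,0]],"rot":[[0,0,0],[0,0,0],[0,0,0],[0,0,0],[0,0,0]]}' ; python3 go.py 638.1 30.9 120 94.9;python3 - <<'E'
from ov import *
for n,(x,y,w,h,k) in {'scene':(270,50,120,120,5)}.items():
    ov(grab_frame(n),n,{},x,y,w,h,k,f'pics/g3{n}.png')
print(state()['ee_pos'])
E
```

```text
time_s: 4.05
ee_pos: [338.4, 273.6, 120.1]
ee_rot: [-124.2, 89.9, -137.1]
force: [0.0, 0.7, -2.5]
gripper_width: 18.1
t 4.05 ee [338.4 273.6 120.1] jaw 77.15 toolx [-0.002 -0.002 -1.   ] w 18.1 F [ 0.   0.7 -2.5] q [ 37.  11. 115.  -0.  54. -40.]
dist 385.6 offset [-1.000e-01 -1.700e+02  3.461e+02]
rot [-17.7  -0.1   0.1]
rot [1.623e+02 1.000e-01 1.000e-01]
[341.61388861 276.08345708 125.57003334]
```

View pics/g3scene.png

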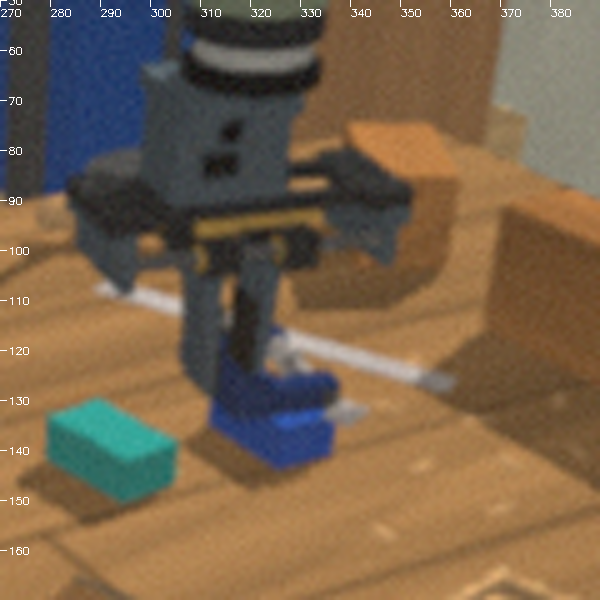

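```bash
python3 -m handwheel '{"gripper":[0.9,0.9,0.9,0.9,0.9],"offset":[[0,-8,17],[0,-22,45],[0,-38,78],[0,-54,111],[0,-70,144]],"rot":[[-2,0,0],[-5,0,0],[-9,0,0],[-13,0,0],[-17.7,0,0]]}' ; python3 go.py 638.1 30.9 120 94.9
```

```text
time_s: 4.52
ee_pos: [464.5, 172.7, 118.9]
ee_rot: [-158.3, 89.9, -153.2]
force: [0.2, 1.6, -3.3]
gripper_width: 17.8
t 4.52 ee [464.5 172.7 118.9] jaw 95.09 toolx [-0.001 -0.001 -1.   ] w 17.8 F [ 0.2  1.6 -3.3] q [ 19.  16. 108.  -0.  56. -76.]
dist 224.2 offset [  -1.2 -156.6  160.4]
rot [ 0.2 -0.1  0. ]
rot [-1.798e+02 -0.000e+00 -1.000e-01]
```

```bash
python3 -m handwheel '{"gripper":[0.9,0.9,0.9,0.9,0.9],"offset":[[0,-4,36],[0,-8,73],[0,-12,110],[0,-16,147],[0,-20,175]],"rot":[[0,0,0],[0,0,0],[0,0,0],[0,0,0],[0,0,0]]}' ; python3 go.py 638.1 30.9 120 94.9
```

```text
time_s: 4.93
ee_pos: [642.5, 168.3, 118.2]
ee_rot: [-94.7, 90.0, -89.9]
force: [0.5, 0.5, -2.9]
gripper_width: 17.9
t 4.93 ee [642.5 168.3 118.2] jaw 94.81 toolx [ 0. -0. -1.] w 17.9 F [ 0.5  0.5 -2.9] q [ 14.  30.  85.  -0.  65. -81.]
dist 137.5 offset [  -1.7 -136.6  -15.9]
rot [-0.1 -0.   0. ]
rot [179.9   0.    0. ]
```

```bash
python3 -m handwheel '{"gripper":[0.9,0.9,0.9,0.9,0.9],"offset":[[0,-25,-4],[0,-58,-8],[0,-92,-12],[0,-120,-15],[0,-136.6,-16]],"rot":[[0,0,0],[0,0,0],[0,0,0],[0,0,0],[0,0,0]]}' ;  python3 -m handwheel '{"gripper":[0.9,0.9,0.9,0.9],"offset":[[15,0,0],[35,0,0],[55,0,0],[55,0,0]],"rot":[[0,0,0],[0,0,0],[0,0,0],[0,0,0]]}' ; python3 go.py 638.1 30.9 10.5 94.9;python3 - <<'E'
from ov import *
ov(grab_frame('scene'),'scene',{'ctray':Q['ctray']},210,130,160,150,5,f'pics/g4s.png')
ov(grab_frame('top'),'top',{'ctray':Q['ctray']},200,70,120,100,6,f'pics/g4t.png')
E
python3 go.py 638.1 30.9 10.5 94.9
```

```text
time_s: 5.35
ee_pos: [634.5, 28.2, 118.2]
ee_rot: [-154.4, 89.8, -149.6]
force: [0.1, 0.3, -3.3]
gripper_width: 17.7
time_s: 5.68
ee_pos: [631.9, 31.0, 59.4]
ee_rot: [178.3, 89.4, -176.9]
force: [-0.0, 0.2, -3.2]
gripper_width: 17.5
t 5.68 ee [631.9  31.   59.4] jaw 94.82 toolx [-0.01  -0.001 -1.   ] w 17.5 F [-0.   0.2 -3.2] q [  2.  31.  93.  -0.  57. -93.]
dist 49.3 offset [48.8 -0.6  6.7]
rot [-0.1 -0.6 -0. ]
rot [179.9  -0.    0.9]
t 5.78 ee [634.9  31.4  63.3] jaw 94.85 toolx [-0.003 -0.    -1.   ] w 17.6 F [ 0.5  0.3 -3.9] q [  2.  31.  93.  -0.  57. -93.]
dist 52.9 offset [52.8 -0.8  3.3]
rot [-0.  -0.2  0. ]
rot [180.    0.    0.3]
```

View pics/g4s.png

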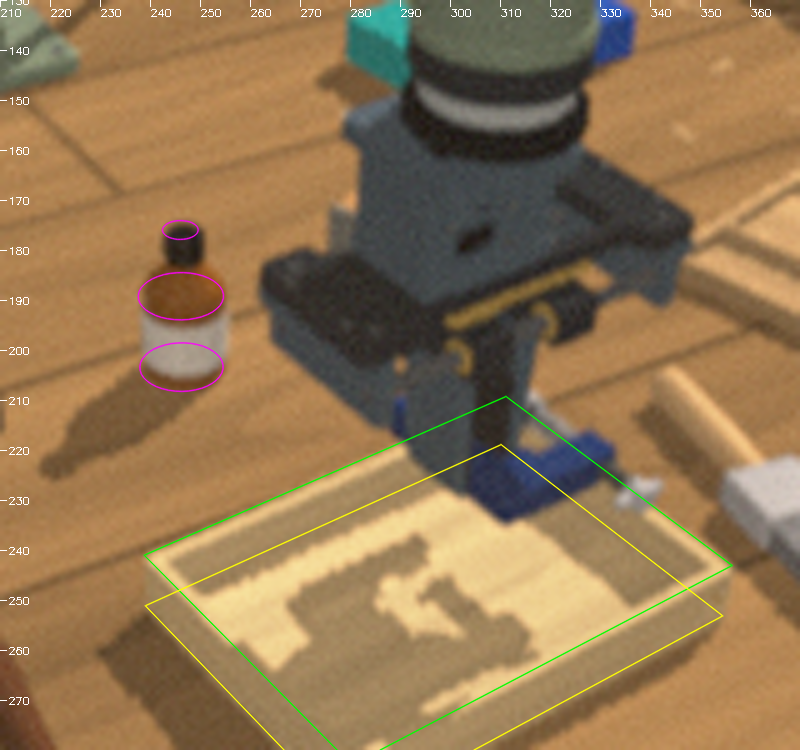

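View pics/g4t.png

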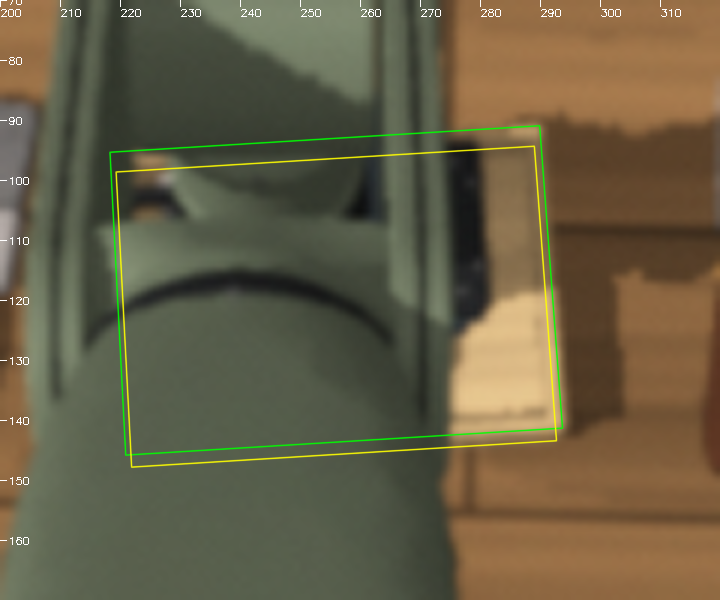

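```bash
python3 -m handwheel '{"gripper":[0.9,0.9,0.9,0.9,0.9],"offset":[[10,0,4],[20,0,4],[30,0,4],[40,0,4],[40,0,4]],"rot":[[0,0,0],[0,0,0],[0,0,0],[0,0,0],[0,0,0]]}' ;  python3 -m handwheel '{"gripper":[0.9,0.9],"offset":[[0,0,0],[0,0,0]],"rot":[[0,0,0],[0,0,0]]}' ; python3 go.py 639 30.5 11 94.9
```

```text
time_s: 6.2
ee_pos: [637.9, 31.8, 21.4]
ee_rot: [178.4, 89.7, -176.8]
force: [-0.6, 0.1, -3.6]
gripper_width: 17.9
time_s: 6.37
ee_pos: [640.0, 31.8, 24.2]
ee_rot: [-19.1, 90.0, -14.3]
force: [0.4, -0.4, -2.7]
gripper_width: 18.0
t 6.37 ee [640.   31.8  24.2] jaw 94.85 toolx [ 0. -0. -1.] w 18.0 F [ 0.4 -0.4 -2.7] q [  2.  33.  94.  -0.  52. -93.]
dist 13.3 offset [13.2 -1.2 -1.1]
rot [-0.1  0.   0. ]
rot [179.9   0.   -0. ]
```

```bash
python3 -m handwheel '{"gripper":[0.9,0.9,0.9,0.9,0.9],"offset":[[5,0,0],[9,0,0],[12,0,0],[13,0,0],[13,0,0]],"rot":[[0,0,0],[0,0,0],[0,0,0],[0,0,0],[0,0,0]]}' ;  python3 -m handwheel '{"gripper":[0.9,0.9,0.9],"offset":[[0,0,0],[0.5,0,0],[0.5,0,0]],"rot":[[0,0,0],[0,0,0],[0,0,0]]}' ; python3 go.py
```

```text
time_s: 6.78
ee_pos: [639.6, 31.8, 10.8]
ee_rot: [-177.6, 90.0, -172.7]
force: [-0.2, 0.9, -3.1]
gripper_width: 17.8
time_s: 7.03
ee_pos: [639.9, 31.8, 10.7]
ee_rot: [-18.9, 90.0, -14.1]
force: [0.3, -0.1, -3.7]
gripper_width: 17.6
t 7.03 ee [639.9  31.8  10.7] jaw 94.85 toolx [ 0. -0. -1.] w 17.6 F [ 0.3 -0.1 -3.7] q [  2.  34.  95.  -0.  51. -93.]
```

Nearly touching; I'll lower it until the force shows contact.

```bash
python3 -m handwheel '{"gripper":[0.9,0.9,0.9],"offset":[[0.5,0,0],[1,0,0],[1,0,0]],"rot":[[0,0,0],[0,0,0],[0,0,0]]}' ; python3 go.py
```

```text
time_s: 7.28
ee_pos: [640.0, 31.8, 10.4]
ee_rot: [-8.4, 90.0, -3.6]
force: [-1.8, -1.3, 3.3]
gripper_width: 17.7
t 7.28 ee [640.   31.8  10.4] jaw 94.85 toolx [ 0.001 -0.    -1.   ] w 17.7 F [-1.8 -1.3  3.3] q [  2.  34.  95.  -0.  51. -93.]
```

```bash
python3 -m handwheel '{"gripper":[0.68,0.68,0.68,0.68],"offset":[[0,0,0],[0,0,0],[0,0,0],[0,0,0]],"rot":[[0,0,0],[0,0,0],[0,0,0],[0,0,0]]}' ; python3 -m handwheel '{"gripper":[0.68,0.68,0.68,0.68,0.68],"offset":[[-5,0,0],[-20,0,0],[-50,0,0],[-85,0,0],[-110,0,0]],"rot":[[0,0,0],[0,0,0],[0,0,0],[0,0,0],[0,0,0]]}' ; python3 go.py 323.5 -310.5 120 75.9
```

```text
time_s: 7.62
ee_pos: [640.0, 31.8, 9.7]
ee_rot: [-7.0, 90.0, -2.1]
force: [0.6, -0.2, -0.1]
gripper_width: 29.5
time_s: 8.03
ee_pos: [640.6, 31.9, 122.6]
ee_rot: [-4.3, 89.8, 0.5]
force: [0.5, 0.0, -0.3]
gripper_width: 29.1
t 8.03 ee [640.6  31.9 122.6] jaw 94.85 toolx [ 0.003  0.    -1.   ] w 29.1 F [ 0.5  0.  -0.3] q [  2.  28.  88.  -0.  64. -93.]
dist 466.7 offset [   1.7 -314.3 -344.9]
rot [19.   0.2 -0. ]
rot [-161.     0.     0.2]
```

```bash
python3 -m handwheel '{"gripper":[0.56,0.56,0.56,0.56,0.56],"offset":[[0,-15,-17],[0,-40,-44],[0,-65,-71],[0,-90,-99],[0,-116,-127]],"rot":[[4,0,0],[8,0,0],[12,0,0],[16,0,0],[19,0,0]]}' ; python3 go.py 323.6 -311 120 75.9
```

```text
time_s: 8.45
ee_pos: [521.9, -95.3, 120.1]
ee_rot: [-7.6, 90.0, -21.9]
force: [0.2, -0.5, -0.4]
gripper_width: 40.3
t 8.45 ee [521.9 -95.3 120.1] jaw 75.72 toolx [ 0.001 -0.    -1.   ] w 40.3 F [ 0.2 -0.5 -0.4] q [-12.  19. 103.  -0.  58. -87.]
dist 293.0 offset [  -0.  -258.  -138.9]
rot [-0.2  0.   0. ]
rot [ 1.798e+02  0.000e+00 -1.000e-01]
```

```bash
python3 -m handwheel '{"gripper":[0.56,0.56,0.56,0.56,0.56],"offset":[[0,-34,-18],[0,-68,-36],[0,-102,-55],[0,-136,-73],[0,-170,-91]],"rot":[[0,0,0],[0,0,0],[0,0,0],[0,0,0],[0,0,0]]}' ; python3 -m handwheel '{"gripper":[0.56,0.56,0.56,0.56,0.56],"offset":[[10,-30,-16],[25,-60,-32],[40,-80,-43],[50,-88,-47],[50,-88,-47]],"rot":[[0,0,0],[0,0,0],[0,0,0],[0,0,0],[0,0,0]]}' ; python3 -m handwheel '{"gripper":[0.56,0.56],"offset":[[0,0,0],[0,0,0]],"rot":[[0,0,0],[0,0,0]]}' ;python3 go.py 323.6 -311 30 75.9
```

```text
time_s: 8.87
ee_pos: [392.0, -238.2, 120.2]
ee_rot: [-23.3, 89.9, -37.4]
force: [0.5, -0.7, -0.8]
gripper_width: 40.6
time_s: 9.28
ee_pos: [324.0, -311.4, 68.4]
ee_rot: [155.3, 89.8, 141.0]
force: [-1.0, 0.9, 0.2]
gripper_width: 40.1
time_s: 9.45
ee_pos: [327.0, -311.0, 70.4]
ee_rot: [-21.8, 89.9, -36.0]
force: [0.1, -0.1, -0.4]
gripper_width: 40.5
t 9.45 ee [ 327.  -311.    70.4] jaw 75.87 toolx [ 0.001 -0.001 -1.   ] w 40.5 F [ 0.1 -0.1 -0.4] q [ -45.   16.  117.    0.   47. -121.]
dist 40.5 offset [40.4 -0.8 -3.4]
rot [-0.   0.1  0. ]
rot [ 1.8e+02  0.0e+00 -1.0e-01]
```

```bash
python3 -m handwheel '{"gripper":[0.56,0.56,0.56,0.56,0.56],"offset":[[12,-0.5,-3],[26,-0.5,-3],[38,-0.5,-3],[38,-0.5,-3],[38,-0.5,-3]],"rot":[[0,0,0],[0,0,0],[0,0,0],[0,0,0],[0,0,0]]}' ; python3 -m handwheel '{"gripper":[0.56],"offset":[[0,0,0]],"rot":[[0,0,0]]}' ;python3 - <<'E'
from ov import *
ov(grab_frame('scene'),'scene',{},70,130,120,110,6,f'pics/g5s.png')
ov(grab_frame('top'),'top',{},200,70,200,150,4,f'pics/g5t.png')
E
python3 go.py 323.6 -311 4.5 75.9
```

```text
time_s: 9.87
ee_pos: [324.0, -310.3, 32.1]
ee_rot: [-22.6, 90.0, -36.6]
force: [-0.6, 0.0, 0.3]
gripper_width: 40.2
time_s: 9.95
ee_pos: [324.2, -310.9, 32.6]
ee_rot: [-30.9, 89.9, -45.0]
force: [0.2, 0.4, -0.2]
gripper_width: 40.0
t 10.05 ee [ 324.  -311.1   32.6] jaw 75.88 toolx [ 0.002 -0.002 -1.   ] w 40.1 F [-0.2 -0.3 -0.2] q [ -45.   19.  120.   -0.   41. -121.]
dist 28.1 offset [28.1  0.  -0.5]
rot [-0.   0.1  0.1]
rot [ 1.8e+02  1.0e-01 -2.0e-01]
```

View pics/g5s.png

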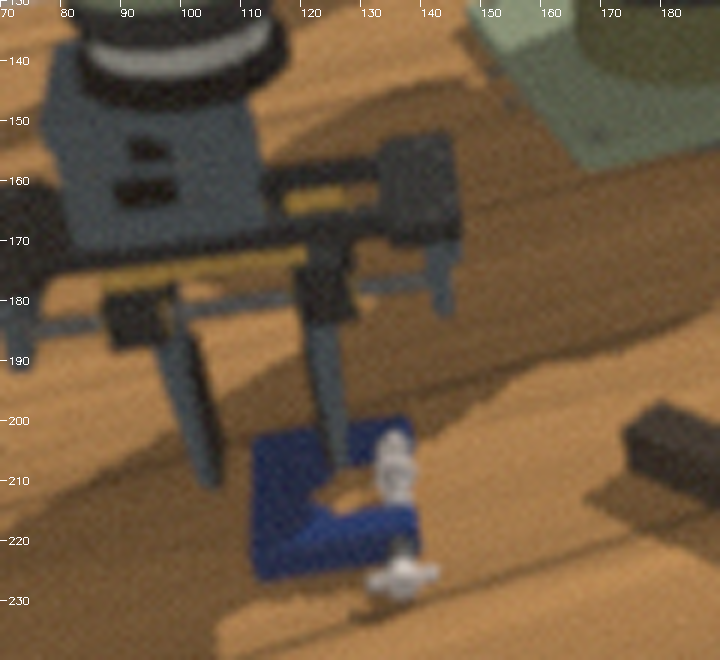

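View pics/g5t.png

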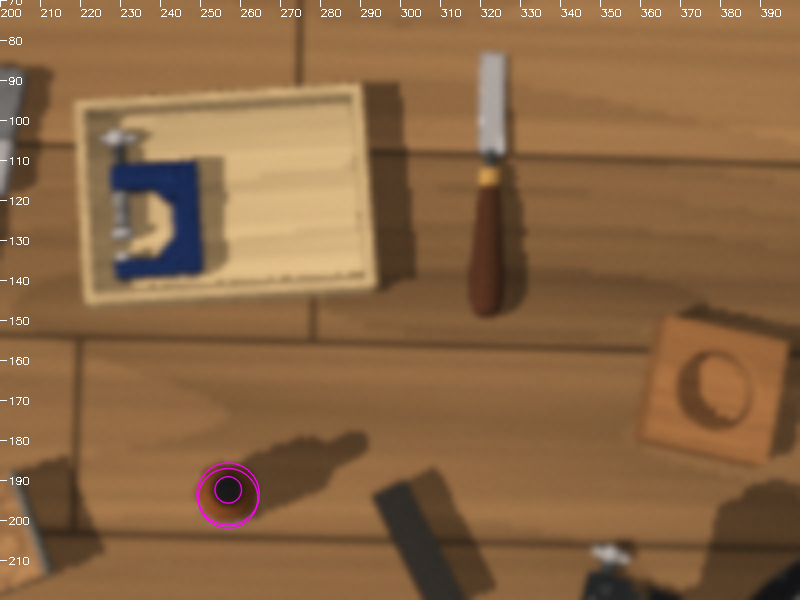

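```bash
python3 -m handwheel '{"gripper":[0.56,0.56,0.56,0.56,0.56],"offset":[[8,0,0],[16,0,0],[24,0,0],[28,0,0],[28,0,0]],"rot":[[0,0,0],[0,0,0],[0,0,0],[0,0,0],[0,0,0]]}' ; python3 -m handwheel '{"gripper":[0.9,0.9,0.9,0.9,0.9],"offset":[[0,0,0],[0,0,0],[0,0,0],[0,0,0],[0,0,0]],"rot":[[0,0,0],[0,0,0],[0,0,0],[0,0,0],[0,0,0]]}' 40;  python3 -m handwheel '{"gripper":[0.9],"offset":[[0,0,0]],"rot":[[0,0,0]]}' ; python3 go.py 323.6 -311 120 75.9
```

```text
time_s: 10.47
ee_pos: [322.3, -310.0, 2.3]
ee_rot: [149.0, 89.8, 134.8]
force: [-0.3, 0.8, -0.1]
gripper_width: 40.0
time_s: 10.88
ee_pos: [323.4, -311.2, 3.9]
ee_rot: [-42.4, 89.9, -56.6]
force: [0.4, -1.2, 0.2]
gripper_width: 17.6
time_s: 10.97
ee_pos: [323.4, -311.2, 3.9]
ee_rot: [-42.2, 89.9, -56.3]
force: [-0.6, -2.9, 0.8]
gripper_width: 17.4
t 10.97 ee [ 323.4 -311.2    3.9] jaw 75.86 toolx [ 0.001 -0.001 -1.   ] w 17.4 F [-0.6 -2.9  0.8] q [ -45.   22.  122.   -0.   36. -121.]
dist 116.1 offset [-116.1    0.2    0.2]
rot [-0.   0.1  0.1]
rot [ 1.8e+02  1.0e-01 -1.0e-01]
```

```bash
python3 -m handwheel '{"gripper":[0.9,0.9,0.9,0.9,0.9],"offset":[[-6,0,0],[-30,0,0],[-60,0,0],[-92,0,0],[-110,0,0]],"rot":[[0,0,0],[0,0,0],[0,0,0],[0,0,0],[0,0,0]]}' ; python3 -m handwheel '{"gripper":[0.9],"offset":[[0,0,0]],"rot":[[0,0,0]]}' ; python3 go.py 647 -62.5 115 94.9
```

```text
time_s: 11.38
ee_pos: [323.5, -310.8, 116.4]
ee_rot: [-25.7, 89.9, -39.8]
force: [0.6, -0.6, -4.4]
gripper_width: 18.0
time_s: 11.47
ee_pos: [324.7, -312.1, 117.2]
ee_rot: [-29.7, 89.6, -43.9]
force: [1.2, -1.1, -4.9]
gripper_width: 17.6
t 11.47 ee [ 324.7 -312.1  117.2] jaw 75.85 toolx [ 0.005 -0.005 -1.   ] w 17.6 F [ 1.2 -1.1 -4.9] q [ -45.   12.  114.    0.   54. -121.]
dist 407.6 offset [  2.7 320.8 251.5]
rot [-19.    0.3   0.3]
rot [160.9   0.4  -0.5]
```

```bash
python3 -m handwheel '{"gripper":[0.9,0.9,0.9,0.9,0.9],"offset":[[0,12,9],[0,36,28],[0,62,49],[0,90,70],[0,118,92]],"rot":[[-3,0,0],[-7,0,0],[-11,0,0],[-15,0,0],[-19,0,0]]}' ; python3 go.py 647 -62.5 115 94.9
```

```text
time_s: 11.88
ee_pos: [440.4, -216.8, 111.8]
ee_rot: [147.2, 89.7, 152.2]
force: [0.4, -0.3, -4.5]
gripper_width: 17.5
t 11.88 ee [ 440.4 -216.8  111.8] jaw 95.0 toolx [-0.004  0.002 -1.   ] w 17.5 F [ 0.4 -0.3 -4.5] q [ -28.   16.  109.    0.   55. -123.]
dist 257.9 offset [ -3.7 135.7 219.2]
rot [ 0.1 -0.2 -0.1]
rot [-179.9    0.2   -0.3]
```

```bash
python3 -m handwheel '{"gripper":[0.9,0.9,0.9,0.9,0.9],"offset":[[0,19,30],[0,39,61],[0,58,93],[0,78,125],[0,98,157]],"rot":[[0,0,0],[0,0,0],[0,0,0],[0,0,0],[0,0,0]]}' ; python3 go.py 647 -62.5 115 94.9; python3 -m handwheel '{"gripper":[0.9,0.9,0.9,0.9,0.9],"offset":[[0,16,28],[0,30,48],[0,36,58],[0,36,58],[0,36,58]],"rot":[[0,0,0],[0,0,0],[0,0,0],[0,0,0],[0,0,0]]}' ; python3 go.py 647 -62.5 65 94.9
```

```text
time_s: 12.3
ee_pos: [588.9, -106.0, 111.1]
ee_rot: [164.7, 89.7, 169.6]
force: [-0.3, -0.8, -4.1]
gripper_width: 17.7
t 12.3 ee [ 588.9 -106.   111.1] jaw 94.87 toolx [-0.005  0.001 -1.   ] w 17.7 F [-0.3 -0.8 -4.1] q [ -11.   25.   95.   -0.   60. -106.]
dist 72.7 offset [-4.1 38.4 61.6]
rot [-0.  -0.3 -0.1]
rot [ 1.8e+02 -1.0e-01  4.0e-01]
time_s: 12.72
ee_pos: [642.4, -67.0, 111.6]
ee_rot: [177.1, 89.7, -178.0]
force: [-0.7, 0.2, -4.4]
gripper_width: 17.9
t 12.72 ee [642.4 -67.  111.6] jaw 94.9 toolx [-0.005 -0.    -1.   ] w 17.9 F [-0.7  0.2 -4.4] q [  -7.   29.   88.   -0.   63. -102.]
dist 47.0 offset [46.5  4.1  5.2]
rot [ 0.  -0.3 -0. ]
rot [-180.     0.    -0.4]
```

```bash
python3 -m handwheel '{"gripper":[0.9,0.9,0.9,0.9,0.9],"offset":[[15,3,2],[35,3,2],[55,3,2],[60,3,2],[60,3,2]],"rot":[[0,0,0],[0,0,0],[0,0,0],[0,0,0],[0,0,0]]}' ; python3 -m handwheel '{"gripper":[0.9,0.9],"offset":[[0,0,0],[0,0,0]],"rot":[[0,0,0],[0,0,0]]}';python3 - <<'E'
from ov import *
ov(grab_frame('scene'),'scene',{'ctray':Q['ctray']},210,130,160,150,5,f'pics/g6s.png')
E
python3 go.py 647 -62.5 11 94.9
```

```text
time_s: 13.13
ee_pos: [642.9, -64.8, 51.5]
ee_rot: [172.3, 89.6, 177.1]
force: [1.0, 0.8, -4.6]
gripper_width: 18.2
time_s: 13.3
ee_pos: [646.4, -64.6, 55.1]
ee_rot: [-16.3, 89.9, -11.5]
force: [-0.0, -0.6, -3.7]
gripper_width: 17.9
t 13.35 ee [646.6 -64.4  55.2] jaw 94.82 toolx [ 0.003 -0.    -1.   ] w 17.5 F [-0.7 -0.7 -4. ] q [  -7.   32.   91.   -0.   56. -102.]
dist 44.2 offset [44.2  1.9  0.4]
rot [-0.1  0.1  0. ]
rot [ 1.799e+02  1.000e-01 -2.000e-01]
```

View pics/g6s.png

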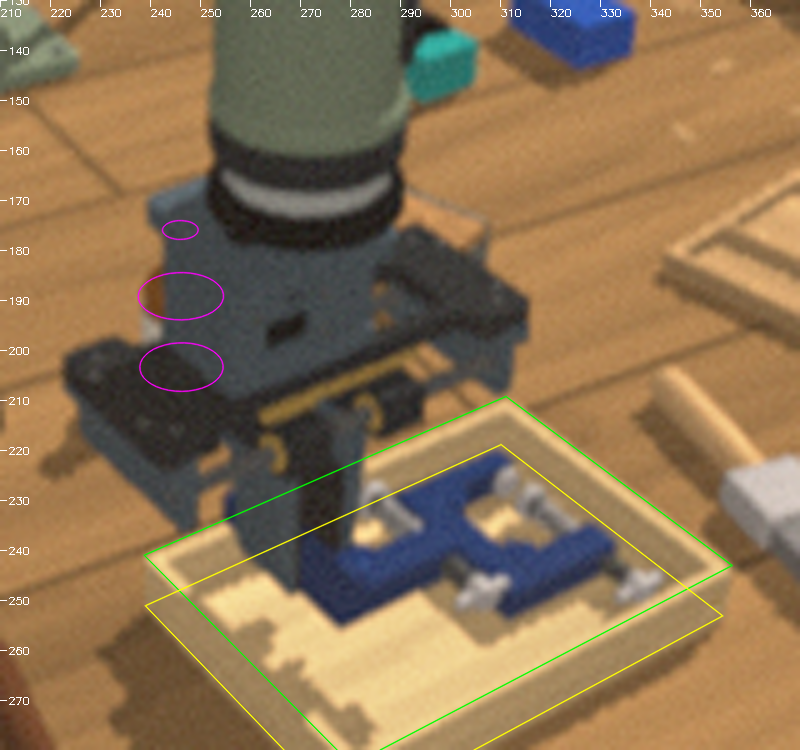

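```bash
python3 -m handwheel '{"gripper":[0.9,0.9,0.9,0.9,0.9],"offset":[[10,1,0],[20,1,0],[30,1,0],[36,1,0],[36,1,0]],"rot":[[0,0,0],[0,0,0],[0,0,0],[0,0,0],[0,0,0]]}' ; python3 -m handwheel '{"gripper":[0.9,0.9],"offset":[[0,0,0],[0,0,0]],"rot":[[0,0,0],[0,0,0]]}'; python3 go.py 647 -62.5 10.3 94.9
```

```text
time_s: 13.77
ee_pos: [644.1, -62.7, 15.1]
ee_rot: [169.9, 89.7, 174.7]
force: [-0.2, 0.8, -4.4]
gripper_width: 17.3
time_s: 13.93
ee_pos: [646.1, -62.9, 17.7]
ee_rot: [-17.2, 90.0, -12.4]
force: [0.2, 0.4, -4.7]
gripper_width: 17.5
t 13.93 ee [646.1 -62.9  17.7] jaw 94.85 toolx [ 0. -0. -1.] w 17.5 F [ 0.2  0.4 -4.7] q [  -7.   34.   93.   -0.   52. -101.]
dist 7.4 offset [7.4 0.3 1. ]
rot [-0.1  0.   0. ]
rot [179.9   0.   -0. ]
```

```bash
python3 -m handwheel '{"gripper":[0.9,0.9,0.9,0.9,0.9],"offset":[[3,0,0],[5,0,0],[7,0,0],[8,0,0],[8,0,0]],"rot":[[0,0,0],[0,0,0],[0,0,0],[0,0,0],[0,0,0]]}' ; python3 -m handwheel '{"gripper":[0.9,0.9],"offset":[[0,0,0],[0,0,0]],"rot":[[0,0,0],[0,0,0]]}'
```

```text
time_s: 14.35
ee_pos: [645.8, -62.9, 10.0]
ee_rot: [-25.4, 90.0, -20.5]
force: [-0.9, 0.7, -1.8]
gripper_width: 17.6
time_s: 14.52
ee_pos: [645.8, -63.0, 10.0]
ee_rot: [-29.5, 90.0, -24.6]
force: [-1.2, 0.6, -0.2]
gripper_width: 17.7
```

```bash
python3 -m handwheel '{"gripper":[0.69,0.69,0.69,0.69],"offset":[[0,0,0],[0,0,0],[0,0,0],[0,0,0]],"rot":[[0,0,0],[0,0,0],[0,0,0],[0,0,0]]}' ; python3 -m handwheel '{"gripper":[0.69,0.69,0.69,0.69,0.69],"offset":[[-5,0,0],[-20,0,0],[-55,0,0],[-90,0,0],[-125,0,0]],"rot":[[0,0,0],[0,0,0],[0,0,0],[0,0,0],[0,0,0]]}' ; python3 go.py 402 160 120 112.3
```

```text
time_s: 14.85
ee_pos: [646.2, -63.0, 10.0]
ee_rot: [-13.7, 89.9, -8.8]
force: [-0.3, -1.2, -0.2]
gripper_width: 28.2
time_s: 15.27
ee_pos: [645.5, -62.9, 136.2]
ee_rot: [175.7, 90.0, -179.5]
force: [0.2, 0.4, 0.1]
gripper_width: 28.1
t 15.27 ee [645.5 -62.9 136.2] jaw 94.85 toolx [-0. -0. -1.] w 28.1 F [0.2 0.4 0.1] q [  -7.   28.   86.   -0.   66. -101.]
dist 330.5 offset [  16.3  242.6 -223.8]
rot [-17.5  -0.   -0. ]
rot [162.5  -0.    0. ]
```

```bash
python3 -m handwheel '{"gripper":[0.5,0.4,0.3,0.23,0.23],"offset":[[0,22,-20],[0,48,-45],[0,76,-70],[0,104,-96],[0,132,-122]],"rot":[[-4,0,0],[-8,0,0],[-12,0,0],[-16,0,0],[-17.5,0,0]]}' ; python3 go.py 402 160 80 112.3
```

```text
time_s: 15.68
ee_pos: [511.8, 59.1, 135.1]
ee_rot: [-11.6, 89.9, 10.8]
force: [-0.4, 0.2, 0.1]
gripper_width: 58.8
t 15.68 ee [511.8  59.1 135.1] jaw 112.46 toolx [ 0.001  0.    -1.   ] w 58.8 F [-0.4  0.2  0.1] q [   5.   17.  104.    0.   59. -107.]
dist 158.9 offset [ 55.1 135.2 -63. ]
rot [0.2 0.1 0. ]
rot [-1.798e+02 -0.000e+00  1.000e-01]
```

```bash
python3 -m handwheel '{"gripper":[0.23,0.23,0.23,0.23,0.23],"offset":[[4,33,-16],[15,66,-32],[30,99,-47],[48,125,-58],[55,135,-62]],"rot":[[0,0,0],[0,0,0],[0,0,0],[0,0,0],[0,0,0]]}' ; python3 -m handwheel '{"gripper":[0.23,0.23,0.23],"offset":[[0,0,0],[0,0,0],[0,0,0]],"rot":[[0,0,0],[0,0,0],[0,0,0]]}'
python3 - <<'E'
from ov import *
ov(grab_frame('scene'),'scene',{},220,90,150,120,5,f'pics/g7s.png')
ov(grab_frame('top'),'top',{},120,70,200,150,4,f'pics/g7t.png')
E
python3 go.py 402 160 12 112.3
```

```text
time_s: 16.1
ee_pos: [400.2, 160.6, 78.5]
ee_rot: [168.4, 89.8, -169.2]
force: [0.2, -0.8, -0.7]
gripper_width: 70.5
time_s: 16.35
ee_pos: [406.6, 159.4, 80.6]
ee_rot: [-13.3, 89.8, 9.0]
force: [-0.5, -0.2, 0.9]
gripper_width: 70.3
t 16.45 ee [406.3 159.2  80.5] jaw 112.26 toolx [ 0.003  0.001 -1.   ] w 70.2 F [ 0.3 -0.4 -0.8] q [ 20.  14. 118.  -0.  48. -92.]
dist 68.6 offset [68.5  2.4 -3.9]
rot [-0.   0.1  0. ]
rot [180.    0.   -0.2]
```

View pics/g7s.png

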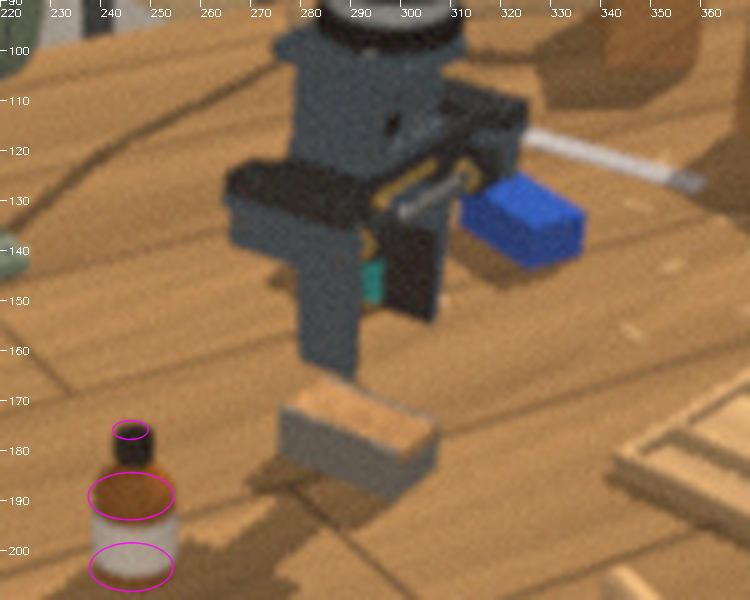

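View pics/g7t.png

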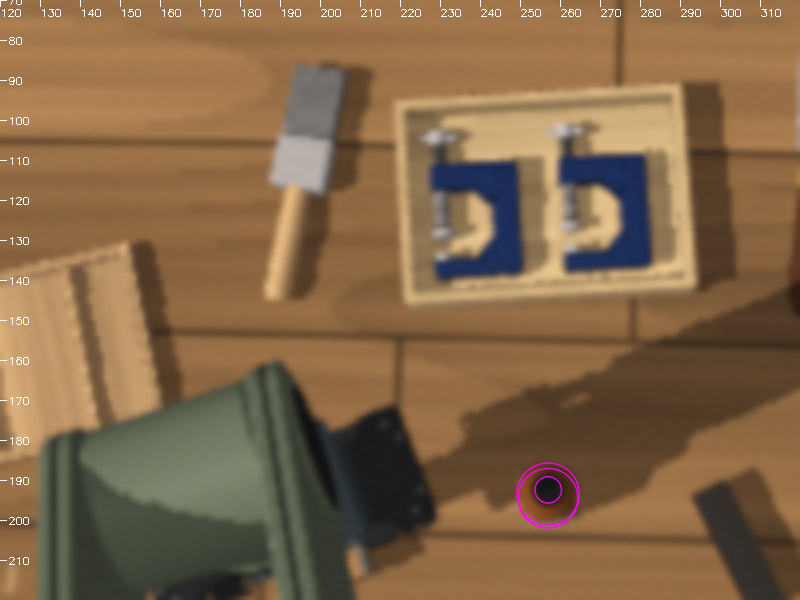

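```bash
python3 -m handwheel '{"gripper":[0.23,0.23,0.23,0.23,0.23],"offset":[[15,2,-4],[35,2,-4],[55,2,-4],[65,2,-4],[68,2,-4]],"rot":[[0,0,0],[0,0,0],[0,0,0],[0,0,0],[0,0,0]]}' ; python3 -m handwheel '{"gripper":[0.23,0.23,0.23],"offset":[[0,0,0],[0,0,0],[0,0,0]],"rot":[[0,0,0],[0,0,0],[0,0,0]]}'; python3 go.py 402 160 12 112.3;  python3 - <<'E'
from ov import *
ov(grab_frame('scene'),'scene',{},220,90,150,120,5,f'pics/g8s.png')
E
```

```text
time_s: 16.87
ee_pos: [400.1, 159.0, 10.5]
ee_rot: [-175.7, 89.9, -153.4]
force: [0.4, -0.2, -0.2]
gripper_width: 69.8
time_s: 17.12
ee_pos: [401.0, 160.0, 12.5]
ee_rot: [-5.3, 89.9, 17.0]
force: [0.2, 0.5, 1.0]
gripper_width: 70.3
t 17.12 ee [401.  160.   12.5] jaw 112.31 toolx [ 0.002  0.001 -1.   ] w 70.3 F [0.2 0.5 1. ] q [ 20.  20. 123.  -0.  37. -92.]
dist 1.1 offset [ 0.5 -0.3  0.9]
rot [0.  0.1 0. ]
rot [-180.    -0.     0.2]
```

View pics/g8s.png

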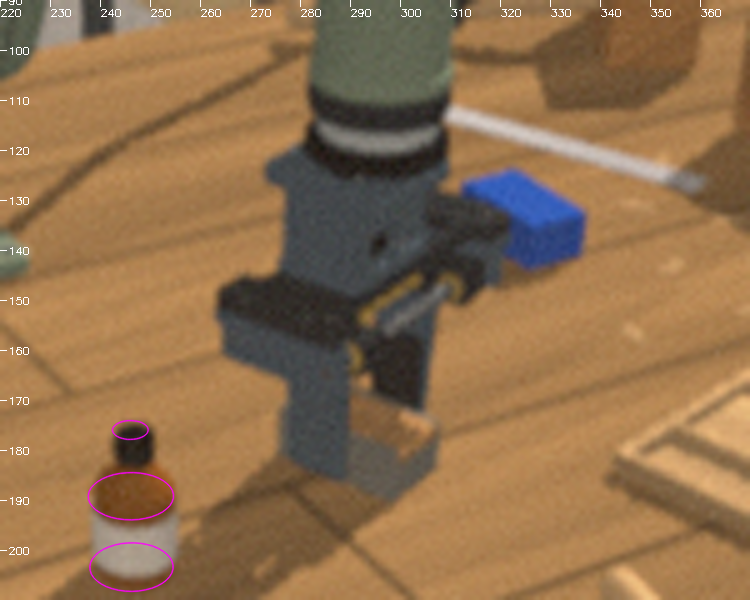

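```bash
python3 -m handwheel '{"gripper":[0.6,0.6,0.6,0.6,0.6],"offset":[[0,0,1],[0,0,2],[0,0,2],[0,0,2],[0,0,2]],"rot":[[0,0,0],[0,0,0],[0,0,0],[0,0,0],[0,0,0]]}' 20; python3 -m handwheel '{"gripper":[0.6,0.6],"offset":[[0,0,0],[0,0,0]],"rot":[[0,0,0],[0,0,0]]}' ; python3 -m handwheel '{"gripper":[0.6,0.6,0.6,0.6,0.6],"offset":[[-6,0,0],[-25,0,0],[-50,0,0],[-75,0,0],[-90,0,0]],"rot":[[0,0,0],[0,0,0],[0,0,0],[0,0,0],[0,0,0]]}' ; python3 go.py 525 386 100 104.2
```

```text
time_s: 17.58
ee_pos: [402.0, 160.7, 11.8]
ee_rot: [-18.6, 90.0, 3.8]
force: [0.2, -0.2, 1.8]
gripper_width: 45.9
time_s: 17.75
ee_pos: [402.0, 160.8, 11.8]
ee_rot: [-15.9, 90.0, 6.5]
force: [0.7, -0.2, 2.7]
gripper_width: 45.9
time_s: 18.17
ee_pos: [402.2, 160.9, 103.8]
ee_rot: [-2.9, 89.9, 19.5]
force: [0.1, -0.4, -0.5]
gripper_width: 45.4
t 18.17 ee [402.2 160.9 103.8] jaw 112.35 toolx [ 0.002  0.001 -1.   ] w 45.4 F [ 0.1 -0.4 -0.5] q [ 20.  12. 117.  -0.  51. -92.]
dist 256.4 offset [  4.3 161.5 199.1]
rot [ 8.1  0.1 -0. ]
rot [-171.9    0.     0.2]
```

```bash
python3 -m handwheel '{"gripper":[0.6,0.6,0.6,0.6,0.6],"offset":[[0,14,17],[0,34,42],[0,56,69],[0,78,96],[0,100,123]],"rot":[[1.5,0,0],[3,0,0],[5,0,0],[7,0,0],[8.1,0,0]]}' ; python3 go.py 526.5 387 100 104.2
```

```text
time_s: 18.58
ee_pos: [477.6, 301.1, 101.7]
ee_rot: [-161.6, 90.0, -147.4]
force: [0.9, -0.2, -0.6]
gripper_width: 45.2
t 18.58 ee [477.6 301.1 101.7] jaw 104.15 toolx [-0.001 -0.    -1.   ] w 45.2 F [ 0.9 -0.2 -0.6] q [ 31.  23. 100.  -0.  57. -73.]
dist 98.9 offset [ 1.6 71.3 68.5]
rot [-0. -0.  0.]
rot [1.8e+02 0.0e+00 1.0e-01]
```

```bash
python3 -m handwheel '{"gripper":[0.6,0.6,0.6,0.6,0.6],"offset":[[0,25,24],[12,48,46],[30,65,62],[50,69,66],[60,69,66]],"rot":[[0,0,0],[0,0,0],[0,0,0],[0,0,0],[0,0,0]]}' ; python3 -m handwheel '{"gripper":[0.6,0.6,0.6],"offset":[[0,0,0],[0,0,0],[0,0,0]],"rot":[[0,0,0],[0,0,0],[0,0,0]]}' ;python3 - <<'E'
from ov import *
ov(grab_frame('scene'),'scene',{'atray':Q['atray']},290,90,150,120,5,f'pics/g9s.png')
ov(grab_frame('top'),'top',{'atray':Q['atray']},60,100,180,140,4,f'pics/g9t.png')
E
python3 go.py 526.5 387 17 104.2
```

```text
time_s: 19.0
ee_pos: [523.7, 383.8, 38.7]
ee_rot: [-161.2, 89.8, -146.9]
force: [-0.9, -0.6, -1.9]
gripper_width: 45.9
time_s: 19.25
ee_pos: [524.6, 382.5, 42.7]
ee_rot: [10.3, 90.0, 24.5]
force: [-1.1, 0.3, -0.3]
gripper_width: 45.8
t 19.35 ee [525.  382.8  43.3] jaw 104.21 toolx [ 0.002  0.001 -1.   ] w 45.9 F [ 0.3  0.7 -0.8] q [ 35.  33.  92.  -0.  55. -69.]
dist 26.7 offset [26.3  3.7  2.5]
rot [ 0.   0.1 -0. ]
rot [-1.8e+02  1.0e-01  2.0e-01]
```

View pics/g9s.png

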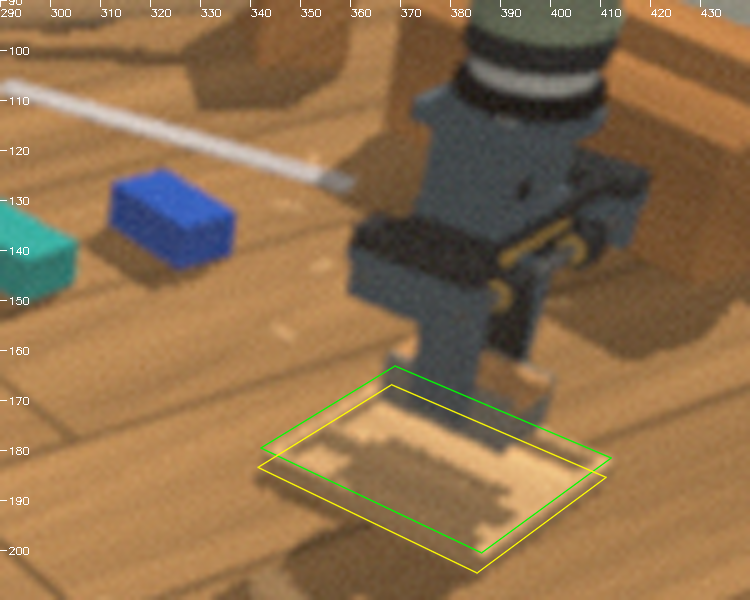

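View pics/g9t.png

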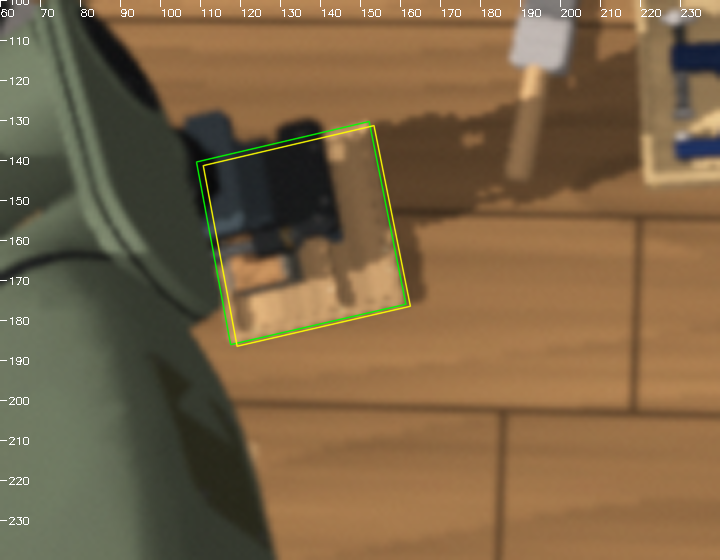

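Run:
```python
from ov import *
f=grab_frame('scene'); x,y,w,h,k=330,130,100,90,8
c=crop(f,x,y,w,h,k)
def poly(p,col): cv2.polylines(c,[np.int32((w2px('scene',p)-[x,y]+.5)*k*8)],True,col,1,cv2.LINE_AA,3)
s=state()['ee_pos']; print(s)
q=(s[0],s[1],14.2)
b=s[2]-12
for z in(b,b+32): poly(P([(40,-23,z),(40,23,z),(-40,23,z),(-40,-23,z)],q),(0,255,0))
poly(P([(62.5,-13,5),(62.5,59,5),(-62.5,59,5),(-62.5,-13,5)],Q['atray']),(255,0,255))
poly(P([(62.5,-13,13),(62.5,59,13),(-62.5,59,13),(-62.5,-13,13)],Q['atray']),(0,0,255))
cv2.imwrite('pics/g10.png',c)
```

```text
[524.96186477 382.85726276  43.20608465]
```

View pics/g10.png

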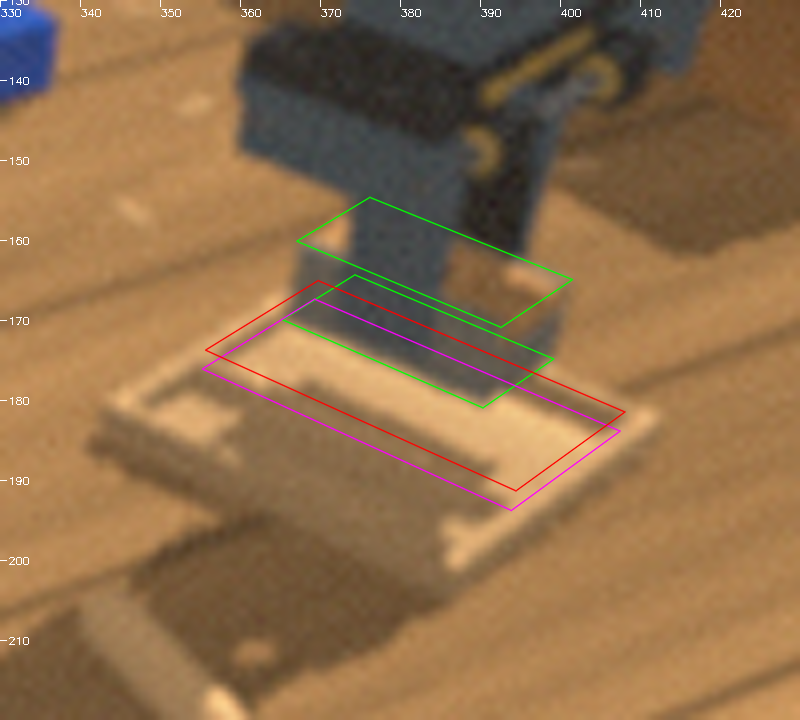

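```bash
python3 -m handwheel '{"gripper":[0.6,0.6,0.6,0.6,0.6],"offset":[[8,0,2],[15,0,2],[20,0,2],[23,0,2],[23,0,2]],"rot":[[0,0,0],[0,0,0],[0,0,0],[0,0,0],[0,0,0]]}' ; python3 -m handwheel '{"gripper":[0.6,0.6,0.6],"offset":[[0,0,0],[0,0,0],[0,0,0]],"rot":[[0,0,0],[0,0,0],[0,0,0]]}'
```

```text
time_s: 19.82
ee_pos: [525.9, 383.2, 17.5]
ee_rot: [-155.9, 89.9, -141.7]
force: [0.6, -0.0, -1.4]
gripper_width: 45.9
time_s: 20.07
ee_pos: [526.5, 383.7, 18.8]
ee_rot: [7.6, 90.0, 21.8]
force: [-0.3, -0.5, -0.8]
gripper_width: 46.1
```

```bash
python3 -m handwheel '{"gripper":[0.6,0.6,0.6,0.6,0.6],"offset":[[0.7,0,0],[1.4,0,0],[2.1,0,0],[2.1,0,0],[2.1,0,0]],"rot":[[0,0,0],[0,0,0],[0,0,0],[0,0,0],[0,0,0]]}'; python3 go.py
```

```text
time_s: 20.48
ee_pos: [526.5, 383.6, 16.9]
ee_rot: [5.4, 90.0, 19.6]
force: [-0.9, -0.3, 1.6]
gripper_width: 46.2
t 20.48 ee [526.5 383.6  16.9] jaw 104.25 toolx [ 0.  0. -1.] w 46.2 F [-0.9 -0.3  1.6] q [ 35.  35.  93.  -0.  52. -69.]
```

```bash
python3 -m handwheel '{"gripper":[0.3,0.3,0.3,0.3,0.3],"offset":[[0,0,0],[0,0,0],[0,0,0],[0,0,0],[0,0,0]],"rot":[[0,0,0],[0,0,0],[0,0,0],[0,0,0],[0,0,0]]}'; python3 -m handwheel '{"gripper":[0.3,0.3,0.3,0.3,0.3],"offset":[[-5,0,0],[-20,0,0],[-55,0,0],[-90,0,0],[-120,0,0]],"rot":[[0,0,0],[0,0,0],[0,0,0],[0,0,0],[0,0,0]]}' ; python3 go.py 398 -140 130 116.4
```

```text
time_s: 20.9
ee_pos: [526.4, 383.5, 16.4]
ee_rot: [-119.0, 90.0, -104.7]
force: [-0.5, -0.4, -1.0]
gripper_width: 64.0
time_s: 21.32
ee_pos: [526.7, 383.7, 138.9]
ee_rot: [17.3, 89.9, 31.5]
force: [-0.4, 0.3, -0.3]
gripper_width: 63.6
t 21.32 ee [526.7 383.7 138.9] jaw 104.25 toolx [ 0.001  0.001 -1.   ] w 63.6 F [-0.4  0.3 -0.3] q [ 35.  28.  85.  -0.  67. -69.]
dist 539.4 offset [   8.4 -475.9 -253.6]
rot [-12.2   0.1  -0. ]
rot [ 1.678e+02 -0.000e+00 -1.000e-01]
```

Run:
```python
from ov import *
ov(grab_frame('top'),'top',{'stone':Q['stone']},280,175,60,60,10,f'pics/g11t.png')
ov(grab_frame('scene'),'scene',{'stone':Q['stone']},290,140,150,80,5,f'pics/g11s.png')
```

```text
(no output)
```

View pics/g11t.png

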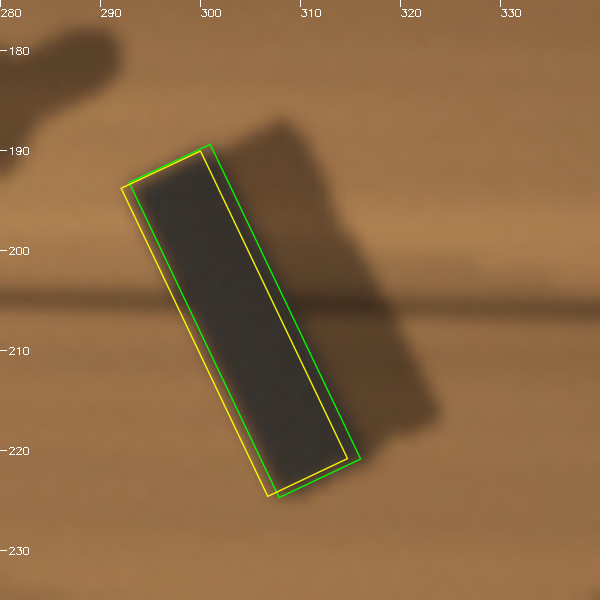

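View pics/g11s.png

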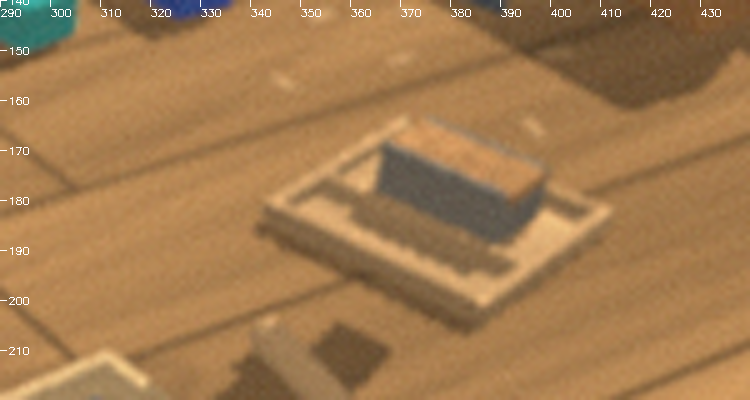

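```bash
python3 -m handwheel '{"gripper":[0.4,0.4,0.4,0.4,0.4],"offset":[[0,-25,-13],[0,-60,-32],[0,-95,-50],[0,-131,-69],[0,-167,-88]],"rot":[[-3,0,0],[-6,0,0],[-9,0,0],[-12,0,0],[-12,0,0]]}'; python3 go.py 397.5 -139.5 130 116.2
```

```text
time_s: 21.83
ee_pos: [481.1, 198.4, 136.0]
ee_rot: [-165.4, 90.0, -139.0]
force: [1.5, 0.2, 0.6]
gripper_width: 54.9
t 21.83 ee [481.1 198.4 136. ] jaw 116.4 toolx [-0.001 -0.001 -1.   ] w 54.9 F [1.5 0.2 0.6] q [ 21.  17. 103.  -0.  59. -95.]
dist 348.1 offset [   6.3 -265.5 -225.1]
rot [ 0.2 -0.   0. ]
rot [-1.798e+02 -0.000e+00 -1.000e-01]
```

```bash
python3 -m handwheel '{"gripper":[0.4,0.4,0.4,0.4,0.4],"offset":[[0,-30,-25],[0,-60,-51],[0,-90,-76],[0,-120,-102],[0,-150,-127]],"rot":[[0,0,0],[0,0,0],[0,0,0],[0,0,0],[0,0,0]]}'; python3 -m handwheel '{"gripper":[0.4,0.4,0.4,0.4,0.4],"offset":[[0,-30,-25],[5,-60,-51],[20,-90,-76],[50,-110,-94],[60,-113,-98]],"rot":[[0,0,0],[0,0,0],[0,0,0],[0,0,0],[0,0,0]]}'; python3 -m handwheel '{"gripper":[0.4,0.4,0.4],"offset":[[0,0,0],[0,0,0],[0,0,0]],"rot":[[0,0,0],[0,0,0],[0,0,0]]}';python3 go.py 397.5 -139.5 40 116.2
```

```text
time_s: 22.25
ee_pos: [433.3, 7.7, 136.3]
ee_rot: [177.1, 90.0, -156.6]
force: [0.4, -0.4, 1.0]
gripper_width: 54.9
time_s: 22.67
ee_pos: [393.9, -138.0, 74.2]
ee_rot: [150.3, 89.8, 176.3]
force: [-0.9, 0.9, -0.2]
gripper_width: 54.7
time_s: 22.92
ee_pos: [397.5, -135.1, 77.2]
ee_rot: [-40.7, 89.9, -14.4]
force: [0.6, -0.0, 0.5]
gripper_width: 54.5
t 22.92 ee [ 397.5 -135.1   77.2] jaw 116.28 toolx [ 0.001 -0.    -1.   ] w 54.5 F [ 0.6 -0.   0.5] q [ -20.   13.  120.    0.   47. -137.]
dist 37.4 offset [37.2 -3.9 -2. ]
rot [0.1 0.1 0.1]
rot [-1.799e+02 -1.000e-01  1.000e-01]
```

```bash
python3 -m handwheel '{"gripper":[0.4,0.4,0.4,0.4,0.4],"offset":[[10,-4,-2],[24,-4,-2],[36,-4,-2],[40,-4,-2],[40,-4,-2]],"rot":[[0,0,0],[0,0,0],[0,0,0],[0,0,0],[0,0,0]]}'
python3 - <<'E'
from ov import *
ov(grab_frame('scene'),'scene',{},130,130,120,100,6,f'pics/g12s.png')
E
python3 go.py 397.5 -139.5 12 116.2
```

```text
time_s: 23.33
ee_pos: [397.0, -139.0, 36.6]
ee_rot: [131.2, 90.0, 157.6]
force: [1.4, 0.3, -0.6]
gripper_width: 54.5
t 23.38 ee [ 397.4 -139.3   37.1] jaw 116.34 toolx [ 0.001 -0.    -1.   ] w 54.7 F [ 0.3 -0.1  0.8] q [ -21.   17.  123.   -0.   40. -137.]
dist 25.1 offset [25.1 -0.2  0. ]
rot [0.1 0.  0. ]
rot [-1.799e+02 -1.000e-01  1.000e-01]
```

View pics/g12s.png

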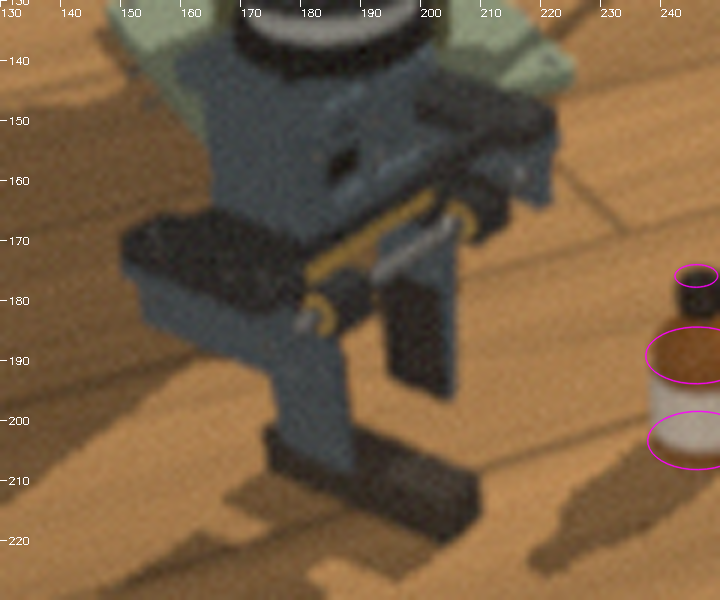

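```bash
python3 -m handwheel '{"gripper":[0.4,0.4,0.4,0.4,0.4],"offset":[[8,0,0],[16,0,0],[22,0,0],[25,0,0],[25,0,0]],"rot":[[0,0,0],[0,0,0],[0,0,0],[0,0,0],[0,0,0]]}'; python3 -m handwheel '{"gripper":[0.8,0.8,0.8,0.8,0.8],"offset":[[0,0,0],[0,0,0],[0,0,0],[0,0,0],[0,0,0]],"rot":[[0,0,0],[0,0,0],[0,0,0],[0,0,0],[0,0,0]]}' 25; python3 -m handwheel '{"gripper":[0.8,0.8],"offset":[[0,0,0],[0,0,0]],"rot":[[0,0,0],[0,0,0]]}'; python3 go.py
```

```text
time_s: 23.8
ee_pos: [396.1, -139.6, 10.7]
ee_rot: [134.5, 89.9, 160.7]
force: [-0.1, -0.4, 0.3]
gripper_width: 54.8
time_s: 24.22
ee_pos: [397.0, -140.1, 11.8]
ee_rot: [-59.7, 89.9, -33.5]
force: [-0.2, 0.4, 0.1]
gripper_width: 26.1
time_s: 24.38
ee_pos: [397.0, -140.1, 11.8]
ee_rot: [-60.4, 90.0, -34.2]
force: [0.6, -0.9, 1.5]
gripper_width: 25.6
t 24.38 ee [ 397.  -140.1   11.8] jaw 116.25 toolx [ 0.001 -0.    -1.   ] w 25.6 F [ 0.6 -0.9  1.5] q [ -21.   19.  125.   -0.   36. -137.]
```

```bash
python3 -m handwheel '{"gripper":[0.8,0.8,0.8,0.8,0.8],"offset":[[-6,0,0],[-28,0,0],[-60,0,0],[-95,0,0],[-128,0,0]],"rot":[[0,0,0],[0,0,0],[0,0,0],[0,0,0],[0,0,0]]}'; python3 go.py 541 324 140 104.2
python3 - <<'E'
from fit import *
from ov import Q
for n,(x,y,w,h,k) in {'top':(95,120,80,75,8),'scene':(330,150,90,65,8)}.items():
    c=crop(grab_frame(n),x,y,w,h,k)
    def poly(p,col): cv2.polylines(c,[np.int32((w2px(n,p)-[x,y]+.5)*k*8)],True,col,1,cv2.LINE_AA,3)
    q=(526.5,383.6,14.2)
    for z in(5,37): poly(P([(40,-23,z),(40,23,z),(-40,23,z),(-40,-23,z)],q),(0,255,0))
    for a,b in ((-13,59),(-59,-19)): poly(P([(62.5,a,13),(62.5,b,13),(-62.5,b,13),(-62.5,a,13)],Q['atray']),(0,0,255))
    cv2.imwrite(f'pics/g13{n}.png',c)
E
```

```text
time_s: 24.8
ee_pos: [395.9, -139.4, 141.1]
ee_rot: [128.3, 89.9, 154.5]
force: [1.0, -0.6, -2.6]
gripper_width: 25.7
t 24.8 ee [ 395.9 -139.4  141.1] jaw 116.25 toolx [-0.001  0.001 -1.   ] w 25.7 F [ 1.  -0.6 -2.6] q [ -21.    8.  115.    0.   57. -137.]
dist 485.6 offset [  1.2 351.5 335.1]
rot [12.  -0.1 -0.1]
rot [-1.68e+02  1.00e-01 -1.00e-01]
```

View pics/g13top.png

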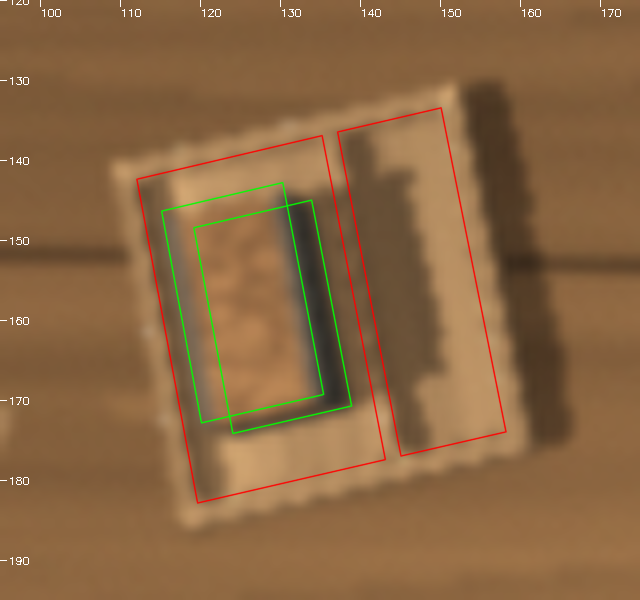

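View pics/g13scene.png

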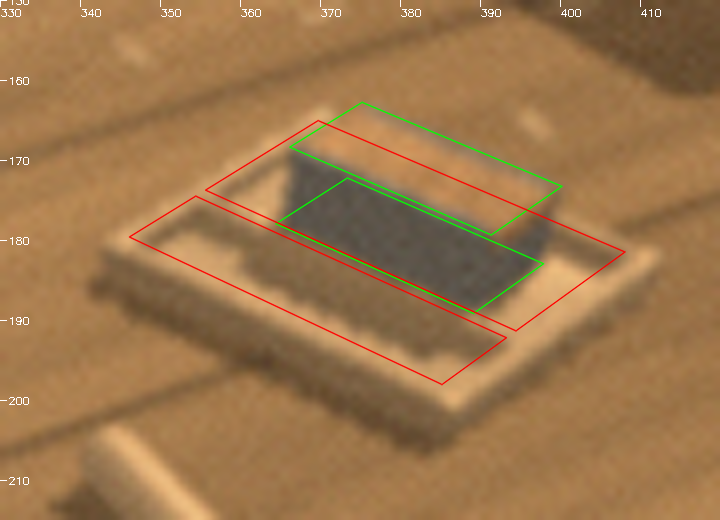

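```bash
python3 -m handwheel '{"gripper":[0.8,0.8,0.8,0.8,0.8],"offset":[[0,12,11],[0,34,33],[0,58,56],[0,83,79],[0,108,103]],"rot":[[2,0,0],[4,0,0],[7,0,0],[10,0,0],[12,0,0]]}'; python3 go.py 541.7 327 140 104.2
```

```text
time_s: 25.32
ee_pos: [440.3, 4.0, 138.7]
ee_rot: [165.9, 89.9, 180.0]
force: [-0.5, -0.5, -0.6]
gripper_width: 25.9
t 25.32 ee [440.3   4.  138.7] jaw 104.07 toolx [-0.002  0.    -1.   ] w 25.9 F [-0.5 -0.5 -0.6] q [  -1.   10.  113.   -0.   57. -105.]
dist 338.6 offset [ -1.6 288.7 176.9]
rot [-0.1 -0.1 -0. ]
rot [ 1.799e+02 -1.000e-01  2.000e-01]
```

```bash
python3 -m handwheel '{"gripper":[0.8,0.8,0.8,0.8,0.8],"offset":[[0,30,18],[0,60,36],[0,90,55],[0,120,73],[0,150,92]],"rot":[[0,0,0],[0,0,0],[0,0,0],[0,0,0],[0,0,0]]}';python3 -m handwheel '{"gripper":[0.8,0.8,0.8,0.8,0.8],"offset":[[0,30,18],[0,60,37],[0,90,55],[0,115,70],[0,128,77]],"rot":[[0,0,0],[0,0,0],[0,0,0],[0,0,0],[0,0,0]]}';python3 -m handwheel '{"gripper":[0.8,0.8,0.8],"offset":[[0,0,0],[0,0,0],[0,0,0]],"rot":[[0,0,0],[0,0,0],[0,0,0]]}'; python3 go.py 541.7 327 40 104.2
```

```text
time_s: 25.73
ee_pos: [492.5, 172.1, 138.3]
ee_rot: [-174.9, 89.8, -160.6]
force: [0.5, -1.2, -1.4]
gripper_width: 26.0
time_s: 26.15
ee_pos: [536.7, 316.9, 137.8]
ee_rot: [147.8, 89.9, 162.1]
force: [-0.3, -0.9, -1.7]
gripper_width: 25.7
time_s: 26.4
ee_pos: [535.7, 312.4, 138.5]
ee_rot: [-155.1, 89.8, -140.8]
force: [0.1, -0.5, -2.6]
gripper_width: 26.0
t 26.4 ee [535.7 312.4 138.5] jaw 104.24 toolx [-0.002 -0.002 -1.   ] w 26.0 F [ 0.1 -0.5 -2.6] q [ 29.  25.  90.  -0.  65. -75.]
dist 99.7 offset [98.4 12.8  9.7]
rot [ 0.  -0.2  0.1]
rot [-1.8e+02 -1.0e-01 -3.0e-01]
```

```bash
python3 -m handwheel '{"gripper":[0.8,0.8,0.8,0.8,0.8],"offset":[[15,6,4],[40,12.8,9],[70,12.8,9],[90,12.8,9],[97,12.8,9]],"rot":[[0,0,0],[0,0,0],[0,0,0],[0,0,0],[0,0,0]]}';python3 -m handwheel '{"gripper":[0.8,0.8,0.8,0.8],"offset":[[0,0,0],[0,0,0],[0,0,0],[0,0,0]],"rot":[[0,0,0],[0,0,0],[0,0,0],[0,0,0]]}'; python3 go.py 541.7 327 17 104.2
python3 - <<'E'
from fit import *
from ov import Q
n='scene';x,y,w,h,k=330,120,100,90,8
c=crop(grab_frame(n),x,y,w,h,k)
def poly(p,col): cv2.polylines(c,[np.int32((w2px(n,p)-[x,y]+.5)*k*8)],True,col,1,cv2.LINE_AA,3)
s=state()['ee_pos'];b=s[2]-12
for z in (b,b+24): poly(P([(50,-13,z),(50,13,z),(-50,13,z),(-50,-13,z)],(s[0],s[1],14.2)),(0,255,0))
z=5; poly(P([(50,-13,z),(50,13,z),(-50,13,z),(-50,-13,z)],(s[0],s[1],14.2)),(255,0,255))
cv2.imwrite('pics/g14.png',c)
E
```

```text
time_s: 26.82
ee_pos: [539.7, 325.4, 39.0]
ee_rot: [-161.7, 89.6, -147.6]
force: [-0.5, -0.4, -1.0]
gripper_width: 26.0
time_s: 27.15
ee_pos: [543.3, 328.6, 44.4]
ee_rot: [14.1, 89.8, 28.3]
force: [0.2, 1.2, -2.3]
gripper_width: 25.8
t 27.15 ee [543.3 328.6  44.4] jaw 104.23 toolx [ 0.003  0.002 -1.   ] w 25.8 F [ 0.2  1.2 -2.3] q [ 30.  32.  94.  -0.  54. -74.]
dist 27.5 offset [27.4 -1.1 -2.1]
rot [ 0.   0.2 -0. ]
rot [-1.8e+02  1.0e-01  3.0e-01]
```

View pics/g14.png

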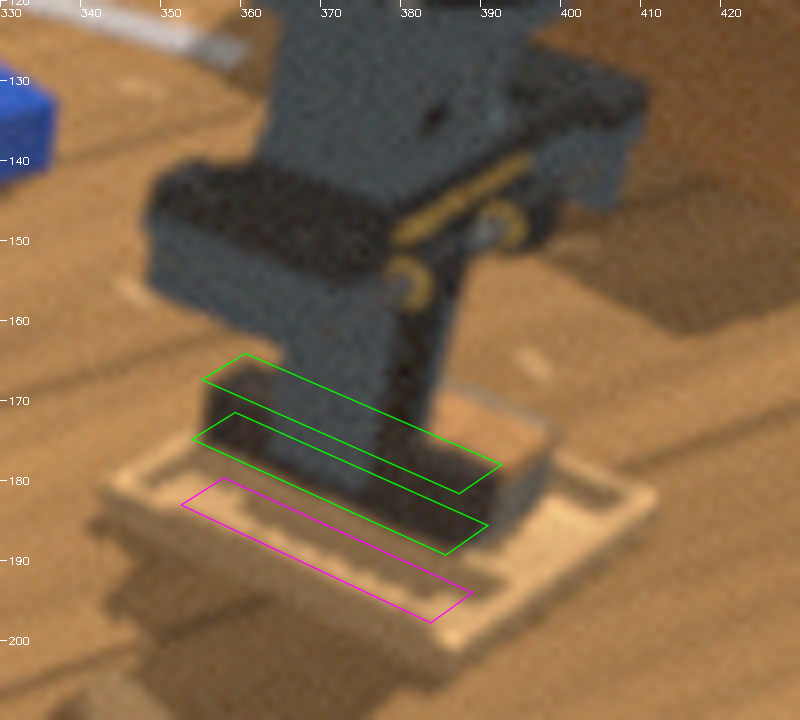

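```bash
python3 -m handwheel '{"gripper":[0.8,0.8,0.8,0.8,0.8],"offset":[[7,0,0],[14,0,0],[20,0,0],[24,0,0],[24,0,0]],"rot":[[0,0,0],[0,0,0],[0,0,0],[0,0,0],[0,0,0]]}';python3 -m handwheel '{"gripper":[0.8,0.8,0.8],"offset":[[0,0,0],[0,0,0],[0,0,0]],"rot":[[0,0,0],[0,0,0],[0,0,0]]}'; python3 go.py 543 328.5 17 104.2
```

```text
time_s: 27.62
ee_pos: [541.8, 328.0, 17.3]
ee_rot: [-161.5, 89.9, -147.3]
force: [-0.4, -0.9, -2.2]
gripper_width: 25.9
time_s: 27.87
ee_pos: [542.4, 328.3, 18.6]
ee_rot: [-30.0, 90.0, -15.8]
force: [1.5, 0.6, -2.0]
gripper_width: 25.6
t 27.87 ee [542.4 328.3  18.6] jaw 104.25 toolx [ 0. -0. -1.] w 25.6 F [ 1.5  0.6 -2. ] q [ 30.  33.  96.  -0.  51. -74.]
dist 1.7 offset [1.6 0.1 0.7]
rot [0.1 0.  0. ]
rot [-179.9   -0.     0. ]
```

```bash
python3 -m handwheel '{"gripper":[0.8,0.8,0.8,0.8,0.8],"offset":[[0.5,0,0],[1,0,0],[1.5,0,0],[2,0,0],[2,0,0]],"rot":[[0,0,0],[0,0,0],[0,0,0],[0,0,0],[0,0,0]]}'; python3 go.py
```

```text
time_s: 28.28
ee_pos: [542.3, 328.2, 16.8]
ee_rot: [-38.0, 90.0, -23.8]
force: [-0.6, 0.1, -0.2]
gripper_width: 25.5
t 28.28 ee [542.3 328.2  16.8] jaw 104.25 toolx [ 0. -0. -1.] w 25.5 F [-0.6  0.1 -0.2] q [ 30.  33.  96.  -0.  51. -74.]
```

```bash
python3 -m handwheel '{"gripper":[0.78,0.74,0.7,0.65,0.65],"offset":[[0,0,0],[0,0,0],[0,0,0],[0,0,0],[0,0,0]],"rot":[[0,0,0],[0,0,0],[0,0,0],[0,0,0],[0,0,0]]}'; python3 -m handwheel '{"gripper":[0.65,0.65,0.65,0.65,0.65],"offset":[[-4,0,0],[-15,0,0],[-50,0,0],[-85,0,0],[-120,0,0]],"rot":[[0,0,0],[0,0,0],[0,0,0],[0,0,0],[0,0,0]]}'; python3 go.py 431.2 -1.7 150 104
```

```text
time_s: 28.7
ee_pos: [542.4, 328.3, 16.5]
ee_rot: [1.5, 90.0, 15.8]
force: [-0.6, -0.2, -0.1]
gripper_width: 31.9
time_s: 29.12
ee_pos: [542.1, 328.2, 138.6]
ee_rot: [-100.5, 90.0, -86.2]
force: [0.6, 0.5, 0.1]
gripper_width: 32.0
t 29.12 ee [542.1 328.2 138.6] jaw 104.25 toolx [ 0. -0. -1.] w 32.0 F [0.6 0.5 0.1] q [ 30.  27.  88.  -0.  66. -74.]
dist 348.2 offset [ -11.4 -292.4 -188.7]
rot [ 0.2 -0.   0. ]
rot [-179.8   -0.    -0. ]
```

```bash
python3 -m handwheel '{"gripper":[0.5,0.4,0.3,0.18,0.18],"offset":[[-3,-20,-13],[-8,-52,-33],[-11,-84,-54],[-11,-116,-74],[-11,-148,-95]],"rot":[[7,0,0],[14,0,0],[21,0,0],[28,0,0],[35,0,0]]}'; python3 go.py 432.7 0.3 150 64
python3 - <<'E'
from ov import *
f=grab_frame('top')
ov(f,'top',{},95,120,80,75,8,'pics/g15a.png'); ov(f,'top',{},235,170,50,50,12,'pics/g15b.png')
E
```

```text
time_s: 29.53
ee_pos: [486.3, 160.2, 148.9]
ee_rot: [31.0, 89.9, 9.9]
force: [0.5, 0.6, 0.5]
gripper_width: 61.9
t 29.53 ee [486.3 160.2 148.9] jaw 68.95 toolx [ 0.002  0.    -1.   ] w 61.9 F [0.5 0.6 0.5] q [ 17.  16. 104.  -0.  61. -52.]
dist 168.6 offset [  -1.3 -168.5    7.4]
rot [ 4.9  0.1 -0.1]
rot [-1.751e+02  1.000e-01  2.000e-01]
```

View pics/g15a.png

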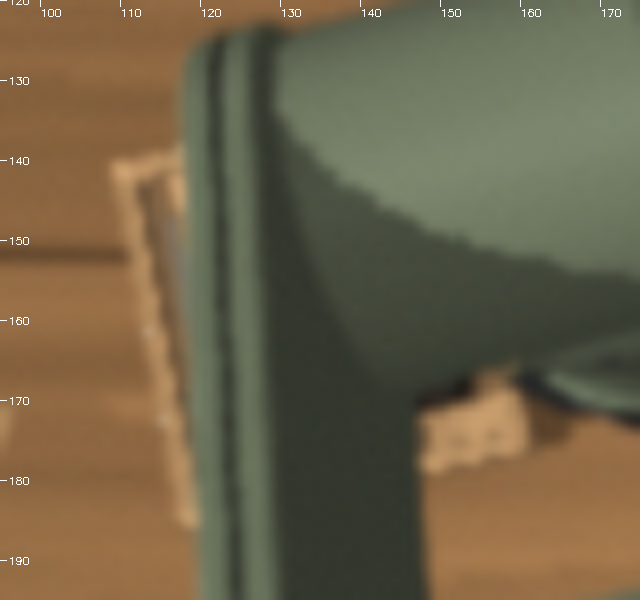

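View pics/g15b.png

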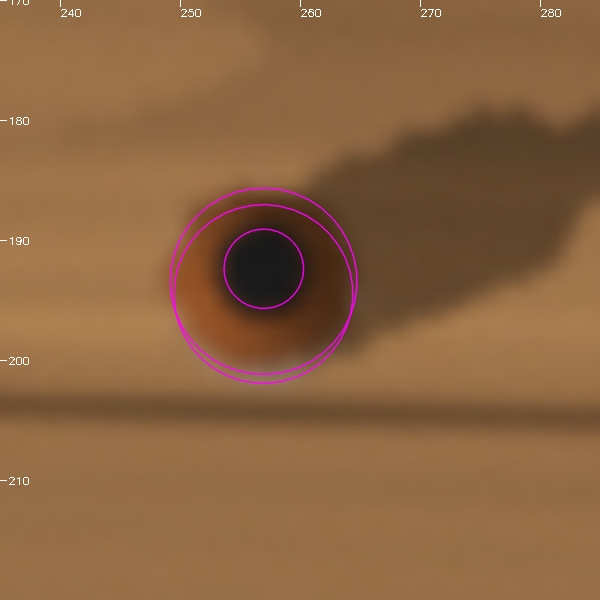

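```bash
python3 -m handwheel '{"gripper":[0.18,0.18,0.18,0.18,0.18],"offset":[[0,-35,1.5],[0,-72,3],[0,-110,5],[0,-145,6.5],[0,-168,7]],"rot":[[2,0,0],[4.9,0,0],[4.9,0,0],[4.9,0,0],[4.9,0,0]]}';python3 -m handwheel '{"gripper":[0.18,0.18,0.18,0.18],"offset":[[0,0,0],[0,0,0],[0,0,0],[0,0,0]],"rot":[[0,0,0],[0,0,0],[0,0,0],[0,0,0]]}'; python3 go.py 433 0.5 100 64
python3 - <<'E'
from ov import *
f=grab_frame('scene')
ov(f,'scene',{},180,90,130,125,6,'pics/g16.png')
ov(f,'scene',{},310,130,110,90,7,'pics/g16b.png')
E
```

```text
time_s: 30.0
ee_pos: [432.6, -0.3, 148.5]
ee_rot: [-17.5, 89.9, -43.1]
force: [0.4, 0.2, -0.4]
gripper_width: 74.9
time_s: 30.33
ee_pos: [434.4, 2.7, 147.9]
ee_rot: [36.7, 89.9, 11.1]
force: [-0.2, 0.2, -0.0]
gripper_width: 75.0
t 30.33 ee [434.4   2.7 147.9] jaw 64.42 toolx [ 0.001  0.    -1.   ] w 75.0 F [-0.2  0.2 -0. ] q [ -1.   9. 113.   0.  58. -66.]
dist 48.0 offset [47.9 -2.6 -0.4]
rot [ 0.4  0.1 -0. ]
rot [-1.796e+02  1.000e-01  1.000e-01]
```

View pics/g16.png

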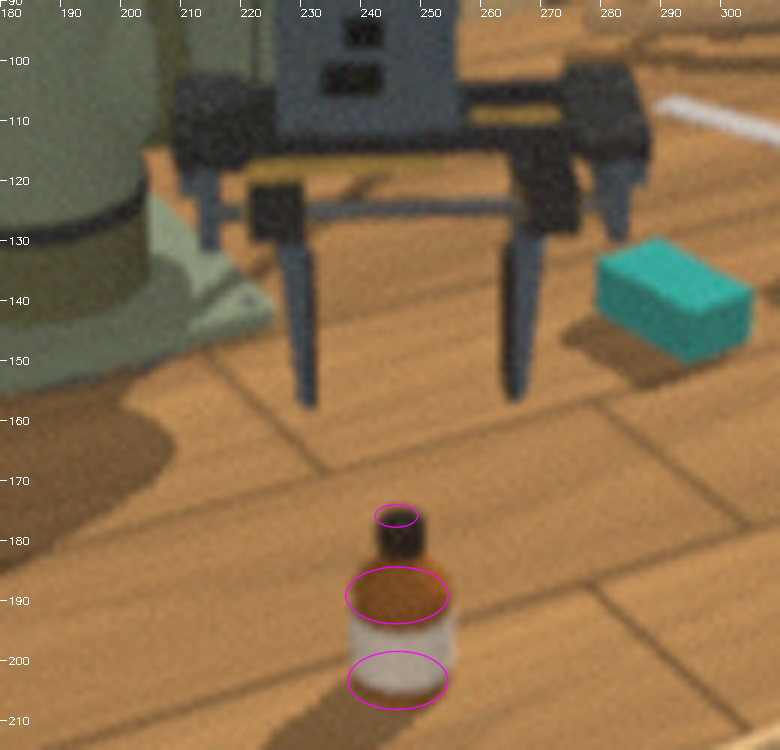

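View pics/g16b.png

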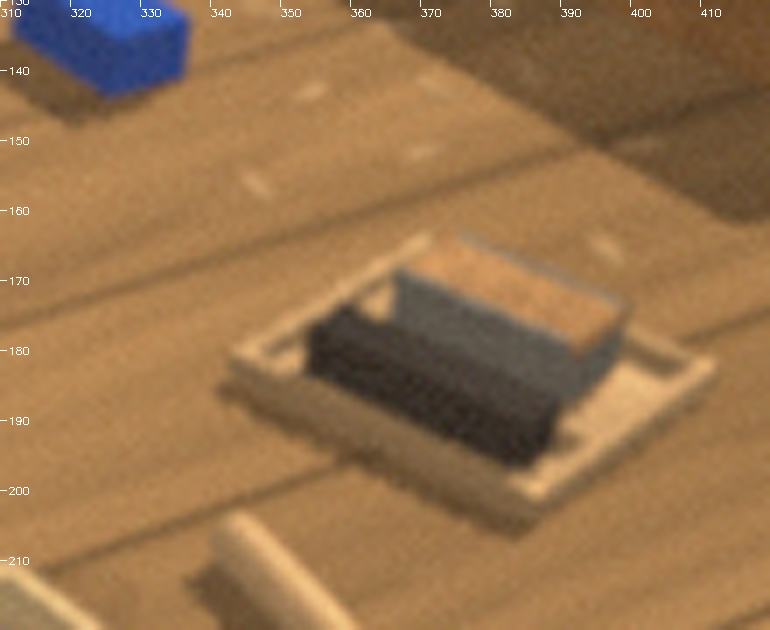

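```bash
python3 -m handwheel '{"gripper":[0.18,0.18,0.18,0.18,0.18],"offset":[[15,-3,1],[35,-3,1],[55,-3,1],[75,-3,1],[85,-3,1]],"rot":[[0,0,0],[0,0,0],[0,0,0],[0,0,0],[0,0,0]]}';python3 -m handwheel '{"gripper":[0.18,0.18,0.18,0.18],"offset":[[0,0,0],[0,0,0],[0,0,0],[0,0,0]],"rot":[[0,0,0],[0,0,0],[0,0,0],[0,0,0]]}'; python3 go.py 432 0 28 64
python3 - <<'E'
from ov import *
f=grab_frame('scene')
ov(f,'scene',{},180,110,130,110,6,'pics/g17.png')
E
```

```text
time_s: 30.8
ee_pos: [432.3, -0.3, 60.6]
ee_rot: [-156.6, 89.8, 177.8]
force: [0.3, 0.7, -0.4]
gripper_width: 74.7
time_s: 31.13
ee_pos: [434.2, -1.0, 63.4]
ee_rot: [22.0, 89.9, -3.6]
force: [0.0, 0.2, -0.4]
gripper_width: 74.8
t 31.13 ee [434.2  -1.   63.4] jaw 64.38 toolx [ 0.002 -0.    -1.   ] w 74.8 F [ 0.   0.2 -0.4] q [ -2.  15. 120.  -0.  45. -66.]
dist 35.5 offset [35.4 -0.  -2.5]
rot [ 0.4  0.1 -0. ]
rot [-1.796e+02  1.000e-01  2.000e-01]
```

View pics/g17.png

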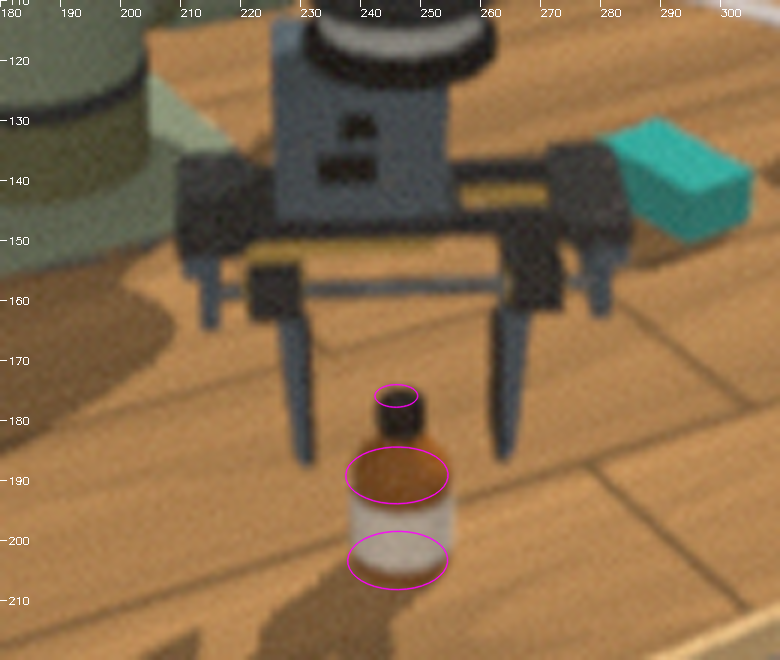

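```bash
python3 -m handwheel '{"gripper":[0.18,0.18,0.18,0.18,0.18],"offset":[[8,0,-1],[18,0,-2],[28,0,-2],[34,0,-2],[35,0,-2]],"rot":[[0,0,0],[0,0,0],[0,0,0],[0,0,0],[0,0,0]]}';python3 -m handwheel '{"gripper":[0.18,0.18,0.18,0.18],"offset":[[0,0,0],[0,0,0],[0,0,0],[0,0,0]],"rot":[[0,0,0],[0,0,0],[0,0,0],[0,0,0]]}'; python3 -m handwheel '{"gripper":[0.3,0.4,0.45,0.5,0.54],"offset":[[0,0,0],[0,0,0],[0,0,0],[0,0,0],[0,0,0]],"rot":[[0,0,0],[0,0,0],[0,0,0],[0,0,0],[0,0,0]]}' 15;python3 -m handwheel '{"gripper":[0.6,0.6,0.6,0.6],"offset":[[0,0,0],[0,0,0],[0,0,0],[0,0,0]],"rot":[[0,0,0],[0,0,0],[0,0,0],[0,0,0]]}' 20; python3 go.py 518 -352.5 150 64;  python3 - <<'E'
from ov import *
f=grab_frame('scene')
ov(f,'scene',{},180,110,130,110,6,'pics/g18.png')
E
```

```text
time_s: 31.6
ee_pos: [430.6, -0.4, 26.6]
ee_rot: [-152.9, 89.9, -178.6]
force: [0.5, -0.1, -0.5]
gripper_width: 75.0
time_s: 31.93
ee_pos: [431.8, -0.5, 27.9]
ee_rot: [19.6, 89.9, -6.0]
force: [0.3, -0.3, 0.3]
gripper_width: 74.5
time_s: 32.35
ee_pos: [431.5, -0.4, 27.6]
ee_rot: [-10.3, 90.0, -35.9]
force: [0.6, -0.1, 0.1]
gripper_width: 44.6
time_s: 32.68
ee_pos: [431.5, -0.5, 27.6]
ee_rot: [-32.1, 90.0, -57.8]
force: [-0.3, -0.2, 1.5]
gripper_width: 43.3
t 32.68 ee [431.5  -0.5  27.6] jaw 64.35 toolx [ 0. -0. -1.] w 43.3 F [-0.3 -0.2  1.5] q [ -2.  18. 122.  -0.  39. -66.]
dist 382.6 offset [-122.4 -279.9  230.4]
rot [0.3 0.  0. ]
rot [-179.7   -0.     0. ]
```

View pics/g18.png

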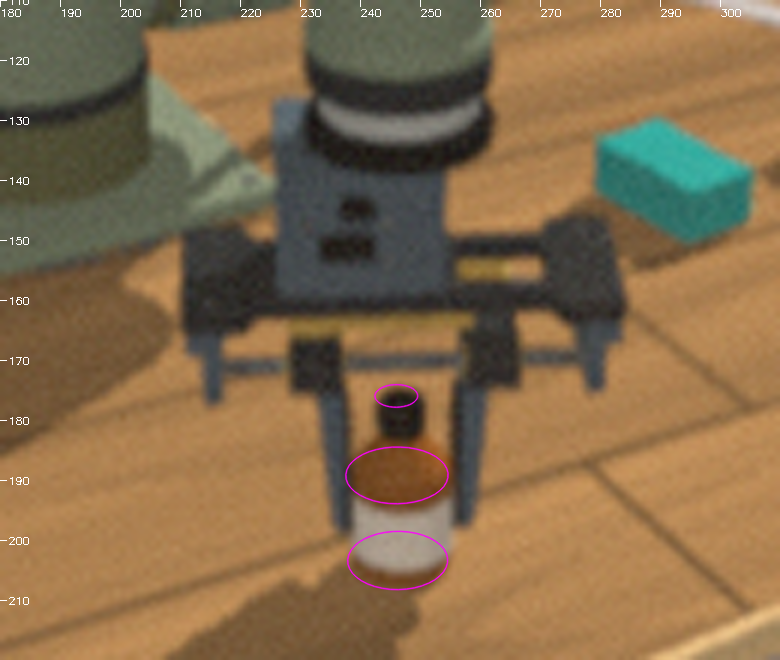

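```bash
python3 -m handwheel '{"gripper":[0.6,0.6,0.6,0.6,0.6],"offset":[[-4,0,0],[-15,0,0],[-35,0,0],[-55,0,0],[-70,0,0]],"rot":[[0,0,0],[0,0,0],[0,0,0],[0,0,0],[0,0,0]]}' 25;python3 -m handwheel '{"gripper":[0.6,0.6,0.6,0.6,0.6],"offset":[[-5,-12,10],[-5,-35,28],[-5,-60,49],[-5,-86,71],[-5,-112,92]],"rot":[[0,0,0],[0,0,0],[0,0,0],[0,0,0],[0,0,0]]}'; python3 go.py 518 -352.5 105 64
```

```text
time_s: 33.15
ee_pos: [431.6, -0.4, 98.8]
ee_rot: [19.3, 90.0, -6.4]
force: [0.1, 0.7, -1.2]
gripper_width: 43.1
time_s: 33.57
ee_pos: [466.0, -142.6, 102.7]
ee_rot: [14.0, 90.0, -11.6]
force: [-0.1, -0.5, -1.9]
gripper_width: 43.4
t 33.57 ee [ 466.  -142.6  102.7] jaw 64.38 toolx [ 0. -0. -1.] w 43.4 F [-0.1 -0.5 -1.9] q [-18.  16. 110.   0.  53. -83.]
dist 216.3 offset [  -2.2 -166.8  137.7]
rot [ 0.4  0.  -0. ]
rot [-179.6    0.     0. ]
```

```bash
python3 -m handwheel '{"gripper":[0.6,0.6,0.6,0.6,0.6],"offset":[[0,-27,22],[0,-54,44],[0,-81,66],[0,-107,88],[0,-130,108]],"rot":[[0,0,0],[0,0,0],[0,0,0],[0,0,0],[0,0,0]]}';python3 -m handwheel '{"gripper":[0.6,0.6,0.6,0.6,0.6],"offset":[[0,-12,11],[0,-22,19],[0,-29,24],[0,-33,27],[0,-33,27]],"rot":[[0,0,0],[0,0,0],[0,0,0],[0,0,0],[0,0,0]]}'; python3 -m handwheel '{"gripper":[0.6,0.6,0.6,0.6],"offset":[[0,0,0],[0,0,0],[0,0,0],[0,0,0]],"rot":[[0,0,0],[0,0,0],[0,0,0],[0,0,0]]}';python3 go.py 519 -354 60 64
python3 - <<'E'
from fit import *
from ov import Q
n='scene';x,y,w,h,k=70,160,120,135,5
c=crop(grab_frame(n),x,y,w,h,k)
def poly(p,col): cv2.polylines(c,[np.int32((w2px(n,p)-[x,y]+.5)*k*8)],True,col,1,cv2.LINE_AA,3)
s=state()['ee_pos'];b=s[2]-27.6;t=np.linspace(0,6.28,40)
for r,z in((22,b),(22,b+45),(9,b+85)): poly(np.c_[s[0]+r*np.cos(t),s[1]+r*np.sin(t),0*t+z],(0,255,0))
poly(np.c_[519+29*np.cos(t),-354+29*np.sin(t),0*t+30],(255,0,255))
poly(P(O['stand'][0],(519,-354,-10)),(255,0,255))
cv2.imwrite('pics/g19.png',c)
E
```

```text
time_s: 33.98
ee_pos: [506.9, -307.2, 102.4]
ee_rot: [-154.8, 90.0, 179.5]
force: [1.1, 0.3, -2.0]
gripper_width: 43.3
time_s: 34.4
ee_pos: [516.9, -346.7, 102.4]
ee_rot: [-179.8, 90.0, 154.5]
force: [0.2, 0.3, -0.3]
gripper_width: 43.2
time_s: 34.73
ee_pos: [517.0, -345.9, 102.8]
ee_rot: [134.1, 90.0, 108.4]
force: [-0.7, -0.3, -2.8]
gripper_width: 43.1
t 34.73 ee [ 517.  -345.9  102.8] jaw 64.39 toolx [-0.  0. -1.] w 43.1 F [-0.7 -0.3 -2.8] q [-35.  27.  92.   0.  60. -99.]
dist 43.6 offset [42.8 -6.5  5.3]
rot [ 0.4 -0.  -0. ]
rot [-179.6    0.    -0. ]
```

View pics/g19.png

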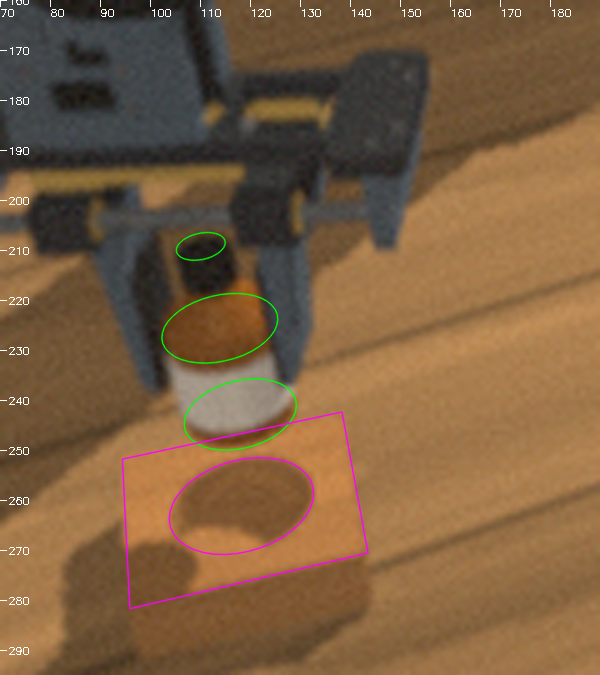

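```bash
python3 -m handwheel '{"gripper":[0.6,0.6,0.6,0.6,0.6],"offset":[[8,-3,3],[18,-6,6.5],[26,-6,6.5],[30,-6,6.5],[30,-6,6.5]],"rot":[[0,0,0],[0,0,0],[0,0,0],[0,0,0],[0,0,0]]}'; python3 -m handwheel '{"gripper":[0.6,0.6,0.6,0.6],"offset":[[0,0,0],[0,0,0],[0,0,0],[0,0,0]],"rot":[[0,0,0],[0,0,0],[0,0,0],[0,0,0]]}';python3 go.py 520.5 -354 60 64
python3 - <<'E'
from fit import *
n='scene';x,y,w,h,k=80,200,80,95,8
c=crop(grab_frame(n),x,y,w,h,k)
def poly(p,col): cv2.polylines(c,[np.int32((w2px(n,p)-[x,y]+.5)*k*8)],True,col,1,cv2.LINE_AA,3)
s=state()['ee_pos'];b=s[2]-27.6;t=np.linspace(0,6.28,40)
for r,z in((22,b),(22,b+45)): poly(np.c_[s[0]+r*np.cos(t),s[1]+r*np.sin(t),0*t+z],(0,255,0))
poly(np.c_[520.5+29*np.cos(t),-354+29*np.sin(t),0*t+30],(255,0,255))
poly(P(O['stand'][0],(520.5,-354,-10)),(255,0,255))
cv2.imwrite('pics/g20.png',c)
E
```

```text
time_s: 35.2
ee_pos: [519.2, -354.2, 70.4]
ee_rot: [170.2, 89.8, 144.6]
force: [-0.7, 0.7, -2.1]
gripper_width: 43.0
time_s: 35.53
ee_pos: [520.5, -354.9, 73.0]
ee_rot: [-13.0, 89.9, -38.6]
force: [0.1, 0.7, -1.0]
gripper_width: 43.2
t 35.53 ee [ 520.5 -354.9   73. ] jaw 64.35 toolx [ 0.001 -0.001 -1.   ] w 43.2 F [ 0.1  0.7 -1. ] q [ -35.   30.   93.   -0.   57. -100.]
dist 13.1 offset [13.   0.8 -0.5]
rot [0.4 0.1 0. ]
rot [-1.796e+02 -0.000e+00  1.000e-01]
```

View pics/g20.png

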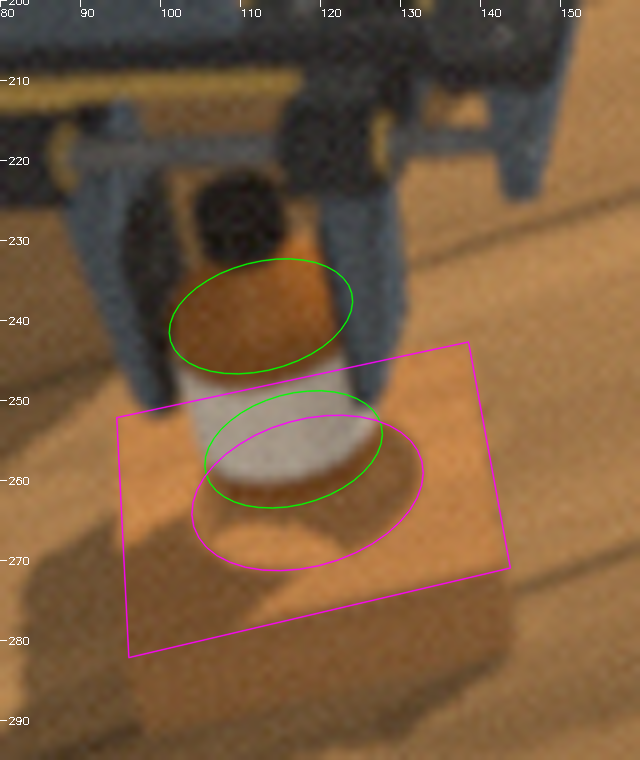

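```bash
python3 -m handwheel '{"gripper":[0.6,0.6,0.6,0.6,0.6],"offset":[[4,0.5,0],[9,0.5,0],[14,0.5,0],[18,0.5,0],[18,0.5,0]],"rot":[[0,0,0],[0,0,0],[0,0,0],[0,0,0],[0,0,0]]}'; python3 -m handwheel '{"gripper":[0.6,0.6,0.6,0.6],"offset":[[0,0,0],[0,0,0],[0,0,0],[0,0,0]],"rot":[[0,0,0],[0,0,0],[0,0,0],[0,0,0]]}';python3 go.py 520.5 -354 36 64
python3 - <<'E'
from fit import *
n='scene';x,y,w,h,k=80,200,80,95,8
c=crop(grab_frame(n),x,y,w,h,k)
cv2.imwrite('pics/g21.png',c)
E
```

```text
time_s: 36.0
ee_pos: [519.7, -353.9, 53.1]
ee_rot: [171.5, 89.9, 145.8]
force: [-0.2, 0.2, -1.3]
gripper_width: 43.5
time_s: 36.33
ee_pos: [520.7, -354.5, 54.8]
ee_rot: [-14.7, 90.0, -40.4]
force: [0.0, 0.5, -1.5]
gripper_width: 43.4
t 36.33 ee [ 520.7 -354.5   54.8] jaw 64.34 toolx [ 0. -0. -1.] w 43.4 F [ 0.   0.5 -1.5] q [ -35.   31.   94.   -0.   55. -100.]
dist 18.8 offset [18.8  0.4 -0.4]
rot [0.3 0.  0. ]
rot [-1.797e+02 -0.000e+00  1.000e-01]
```

View pics/g21.png

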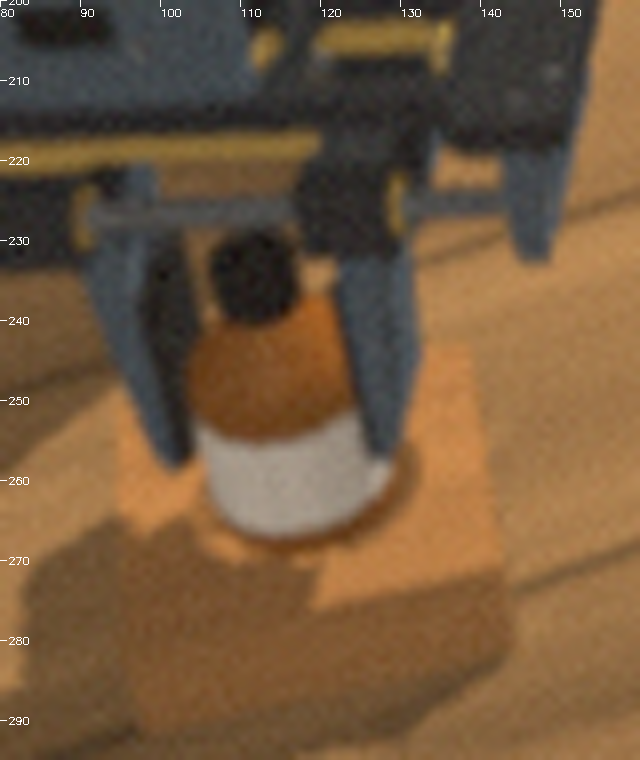

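```bash
python3 -m handwheel '{"gripper":[0.6,0.6,0.6,0.6,0.6],"offset":[[4,0.8,0],[8,0.8,0],[12,0.8,0],[15,0.8,0],[16,0.8,0]],"rot":[[0,0,0],[0,0,0],[0,0,0],[0,0,0],[0,0,0]]}'; python3 -m handwheel '{"gripper":[0.6,0.6,0.6,0.6],"offset":[[0,0,0],[0,0,0],[0,0,0],[0,0,0]],"rot":[[0,0,0],[0,0,0],[0,0,0],[0,0,0]]}';python3 go.py 520.5 -354 35.6 64
```

```text
time_s: 36.8
ee_pos: [520.4, -353.3, 37.6]
ee_rot: [172.2, 89.9, 146.5]
force: [0.7, -0.6, -0.9]
gripper_width: 42.9
time_s: 37.13
ee_pos: [521.0, -353.8, 38.8]
ee_rot: [-15.6, 90.0, -41.3]
force: [0.9, 0.6, -1.1]
gripper_width: 43.4
t 37.13 ee [ 521.  -353.8   38.8] jaw 64.34 toolx [ 0. -0. -1.] w 43.4 F [ 0.9  0.6 -1.1] q [ -35.   32.   95.   -0.   53. -100.]
dist 3.2 offset [ 3.2 -0.4 -0.3]
rot [0.3 0.  0. ]
rot [-179.7   -0.     0. ]
```

```bash
python3 -m handwheel '{"gripper":[0.6,0.6,0.6,0.6,0.6],"offset":[[0.7,0,0],[1.4,0,0],[2.1,0,0],[2.8,0,0],[3.2,0,0]],"rot":[[0,0,0],[0,0,0],[0,0,0],[0,0,0],[0,0,0]]}'; python3 -m handwheel '{"gripper":[0.6,0.6],"offset":[[0,0,0],[0.3,0,0]],"rot":[[0,0,0],[0,0,0]]}'
```

```text
time_s: 37.55
ee_pos: [520.8, -353.7, 35.6]
ee_rot: [-60.3, 90.0, -86.0]
force: [-1.1, 0.9, 2.4]
gripper_width: 43.1
time_s: 37.72
ee_pos: [520.9, -353.7, 35.6]
ee_rot: [-22.2, 90.0, -47.9]
force: [-0.6, 1.7, 4.7]
gripper_width: 43.3
```

Contact shows at +4.7 N. I'll release it gently, in small steps.

```bash
python3 -m handwheel '{"gripper":[0.51,0.49,0.47,0.45,0.43],"offset":[[0,0,0],[0,0,0],[0,0,0],[0,0,0],[0,0,0]],"rot":[[0,0,0],[0,0,0],[0,0,0],[0,0,0],[0,0,0]]}'; python3 -m handwheel '{"gripper":[0.38,0.33,0.28,0.25,0.25],"offset":[[0,0,0],[0,0,0],[0,0,0],[0,0,0],[0,0,0]],"rot":[[0,0,0],[0,0,0],[0,0,0],[0,0,0],[0,0,0]]}';python3 -m handwheel '{"gripper":[0.25,0.25,0.25,0.25,0.25],"offset":[[-5,0,0],[-20,0,0],[-45,0,0],[-75,0,0],[-105,0,0]],"rot":[[0,0,0],[0,0,0],[0,0,0],[0,0,0],[0,0,0]]}'; python3 -m handwheel '{"gripper":[0.25,0.25,0.25,0.25,0.25],"offset":[[-25,-20,-20],[-45,-45,-40],[-45,-70,-60],[-45,-95,-60],[-45,-95,-60]],"rot":[[0,0,0],[0,0,0],[0,0,0],[0,0,0],[0,0,0]]}'
python3 - <<'E'
from h import *
for n in ("scene","top"):
    f=grab_frame(n); cv2.imwrite(f"pics/end_{n}.png",cv2.resize(f[:,:,::-1],(800,600),interpolation=cv2.INTER_CUBIC))
    if n=='scene': cv2.imwrite('pics/end_c.png',crop(f,70,200,100,95,7)); cv2.imwrite('pics/end_d.png',crop(f,230,130,190,150,4))
E
python3 go.py
```

```text
time_s: 38.13
ee_pos: [520.9, -353.7, 35.0]
ee_rot: [-25.8, 90.0, -51.4]
force: [0.2, 0.2, -0.3]
gripper_width: 51.8
time_s: 38.55
ee_pos: [520.9, -353.7, 35.1]
ee_rot: [-34.0, 90.0, -59.6]
force: [-0.6, -0.6, 0.5]
gripper_width: 68.1
time_s: 38.97
ee_pos: [520.5, -353.4, 141.1]
ee_rot: [174.3, 89.9, 148.7]
force: [-0.0, -0.3, -0.2]
gripper_width: 68.1
time_s: 39.38
ee_pos: [423.3, -416.6, 186.4]
ee_rot: [-55.3, 89.8, -81.2]
force: [1.0, -0.4, -0.1]
gripper_width: 68.7
t 39.48 ee [ 425.3 -413.8  185.5] jaw 64.24 toolx [ 0.001 -0.    -1.   ] w 68.2 F [-0.   0.7  0.3] q [ -45.   21.   90.    0.   69. -110.]
```

View pics/end_scene.png

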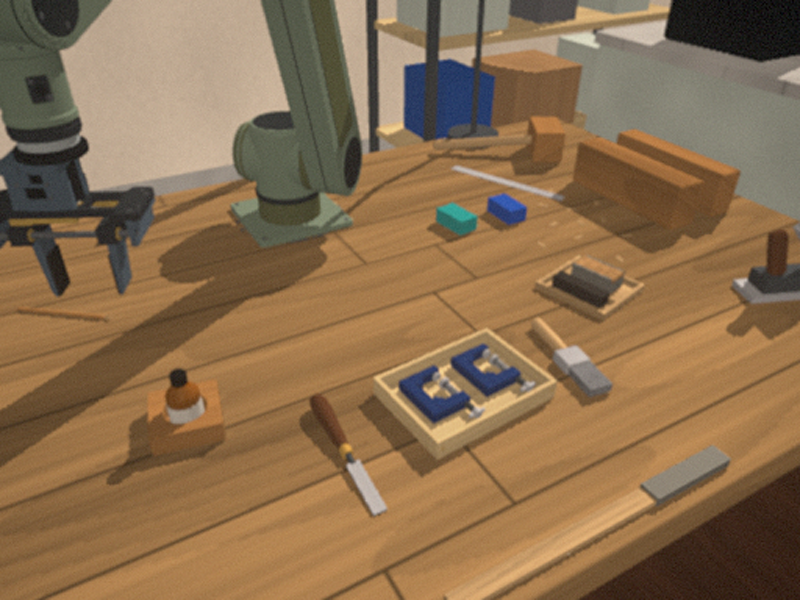

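View pics/end_top.png

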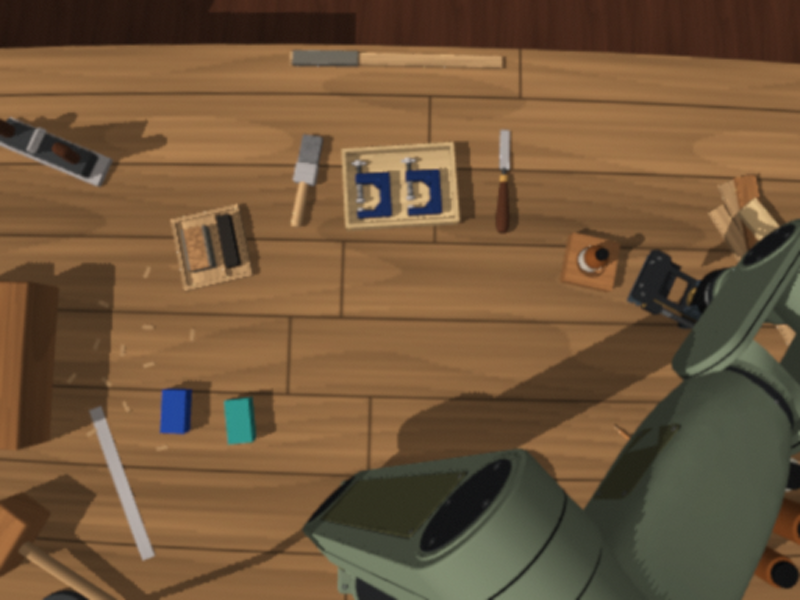

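View pics/end_c.png

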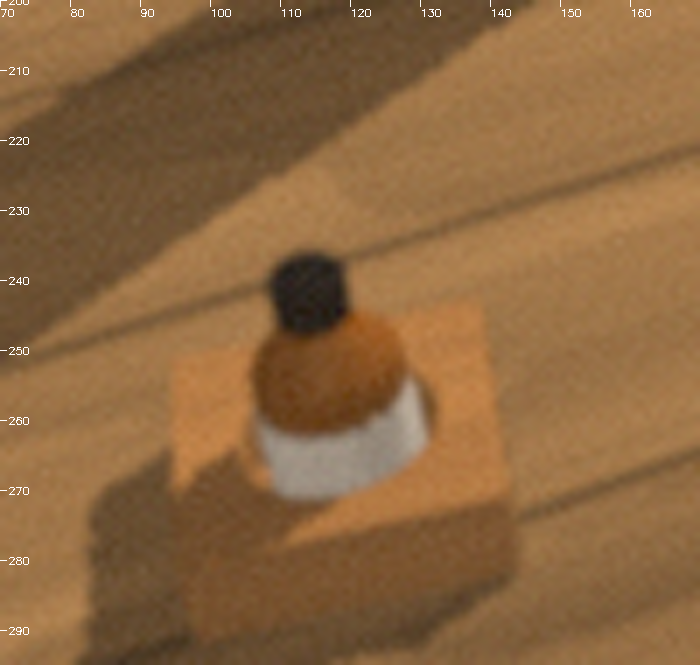

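The final pictures show both clamps side by side in the tray and the block and stone in their bays. The bottle stands upright in the well at scene (115,255), and the chisel and brush have not moved. I'm handing the job in.

```bash
python3 -c "
from workcell import *
print(job_done())"
```

```text
the job is handed in; nothing more can be done
None
```

I put everything away in the order asked and handed the job in, with the robot's clock last reading 39.5 s.

- **Clamps:** clamp_a and then clamp_b lie flat side by side in the clamp tray, each in its own half. Clamp_b's cross handle sits only about 6 mm inside the tray's midline.
- **Abrasives:** the sanding block lies flat in the wide bay and the oilstone flat in the narrow bay. I lowered both slowly and released them when the wrist force changed at the floor. For the stone that change was small, about 2 N.
- **Glue bottle:** it stayed upright throughout, touched the well floor at about 5 N and was released in small steps. It stands in the well.
- **Final checks:** the last pictures from both cameras show all five items in place. The chisel, the brush and the blue and turquoise look-alikes appear unmoved. The gripper was clear of everything, and the forces I read stayed at about 5 N or less.
- **Disagreement:** positions from the top camera differed by about 2–4 mm from the scene camera and the arm's own readings. I corrected for this before each later placement.

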